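# Weigh out a casting charge on the sprung scale

## Task

Make up a brass casting charge. First clear the old sprue buttons off the scale pan into the scrap tin, then pour all the nuggets from the cup into the pan and stand the empty cup back upright on its cork mat; only then lay brass bars and half bars in the pan until the pointer settles in the gap of the target marker. Leave the glass jar where it is.

Things in the scene. Friction and masses are not known exactly. Their poses are not given: they have to be found in the camera images.
- pan (a joint): how far the sprung scale's pan has sunk below its empty position, m: 0 empty, grows downward, hard stop at 0.065. It sinks about 9.8 mm per 100 g laid on it (spring 100 N/m) and bounces for about 1 s after a change.
- pan_floor (a point): centre of the upper face of the pan's floor. The pan is a round aluminium dish on the grey sprung scale, 166 mm across inside at the rim and 154 mm at the floor, rim 27 mm above this point (3 mm wall). Empty, this point is 108 mm above the bench; it sinks with the load.
- pointer (a point): middle of the thin black pointer blade that is fixed to the pan and rides up and down in front of the white gauge plate on the scale's far side (106 mm from the pan's centre, at the height of the pan's floor). The plate is 44 mm wide and 130 mm tall, 96 mm from the pan's centre; the scale's housing is 160 x 160 mm, 36 mm high.
- marker: target marker on the gauge: a fixed dark steel fork with two level prongs; origin in the middle of the 10 mm gap between them, its z up. The right load brings the pointer into this gap. Its height, 36 to 50 mm below the empty pan's pointer, differs from job to job.
- cup: plain open steel cup, slightly conical: 75 mm high, 60 mm across at the foot, 68 mm at the rim, 3 mm wall, inner floor 4 mm up, about 150 g; origin at the centre of its underside, z along its axis to the mouth. It holds the nuggets.
- mat: round cork mat, 100 mm across and 4 mm thick, fixed, on which the cup stands; origin at the centre of its underside, on the bench.
- tin: square open scrap tin, fixed, 110 x 110 mm and 45 mm high, 3 mm walls; origin at the centre of its underside, x and y along its sides.
- nugget0: smooth chunky brass casting nugget, 16 x 15 x 14 mm, about 30 g, slippery (slides on metal slopes steeper than about 15 degrees); origin at the centre of one 16 x 15 face (7 mm from its middle). 4 to 6 lie in the cup in two layers; the others (some of nugget3 to nugget5) are absent.
- nugget1: smooth chunky brass casting nugget, 16 x 15 x 14 mm, about 30 g, slippery (slides on metal slopes steeper than about 15 degrees); origin at the centre of one 16 x 15 face (7 mm from its middle). 4 to 6 lie in the cup in two layers; the others (some of nugget3 to nugget5) are absent.
- nugget2: smooth chunky brass casting nugget, 16 x 15 x 14 mm, about 30 g, slippery (slides on metal slopes steeper than about 15 degrees); origin at the centre of one 16 x 15 face (7 mm from its middle). 4 to 6 lie in the cup in two layers; the others (some of nugget3 to nugget5) are absent.
- nugget3: smooth chunky brass casting nugget, 16 x 15 x 14 mm, about 30 g, slippery (slides on metal slopes steeper than about 15 degrees); origin at the centre of one 16 x 15 face (7 mm from its middle). 4 to 6 lie in the cup in two layers; the others (some of nugget3 to nugget5) are absent.
- nugget4: smooth chunky brass casting nugget, 16 x 15 x 14 mm, about 30 g, slippery (slides on metal slopes steeper than about 15 degrees); origin at the centre of one 16 x 15 face (7 mm from its middle). 4 to 6 lie in the cup in two layers; the others (some of nugget3 to nugget5) are absent.
- nugget5: smooth chunky brass casting nugget, 16 x 15 x 14 mm, about 30 g, slippery (slides on metal slopes steeper than about 15 degrees); origin at the centre of one 16 x 15 face (7 mm from its middle). 4 to 6 lie in the cup in two layers; the others (some of nugget3 to nugget5) are absent.
- button0: old brass sprue button left in the pan: a disc 28 mm across and 12 mm thick with a stub 12 mm across rising 18 mm from its middle, about 70 g; origin at the centre of the disc's underside, z along the stub, standing upright at the start. 1 or 2 are present.
- button1: old brass sprue button left in the pan: a disc 28 mm across and 12 mm thick with a stub 12 mm across rising 18 mm from its middle, about 70 g; origin at the centre of the disc's underside, z along the stub, standing upright at the start. 1 or 2 are present.
- bar0: whole brass bar on the wooden board (230 x 170 mm, 6 mm thick, fixed), 15 x 50 x 15 mm, its length along y; origin at the centre of its underside (7.5 mm below its middle). 85 to 115 g, sinks the pan 8.3 to 11.3 mm.
- bar1: whole brass bar on the wooden board (230 x 170 mm, 6 mm thick, fixed), 15 x 50 x 15 mm, its length along y; origin at the centre of its underside (7.5 mm below its middle). 85 to 115 g, sinks the pan 8.3 to 11.3 mm.
- bar2: whole brass bar on the wooden board (230 x 170 mm, 6 mm thick, fixed), 15 x 50 x 15 mm, its length along y; origin at the centre of its underside (7.5 mm below its middle). 85 to 115 g, sinks the pan 8.3 to 11.3 mm.
- bar3: whole brass bar on the wooden board (230 x 170 mm, 6 mm thick, fixed), 15 x 50 x 15 mm, its length along y; origin at the centre of its underside (7.5 mm below its middle). 85 to 115 g, sinks the pan 8.3 to 11.3 mm.
- half0: half-length brass bar on the same board, 15 x 25 x 15 mm, its length along y; origin at the centre of its underside (7.5 mm below its middle). 42 to 58 g, sinks the pan 4.1 to 5.7 mm.
- half1: half-length brass bar on the same board, 15 x 25 x 15 mm, its length along y; origin at the centre of its underside (7.5 mm below its middle). 42 to 58 g, sinks the pan 4.1 to 5.7 mm.
- half2: half-length brass bar on the same board, 15 x 25 x 15 mm, its length along y; origin at the centre of its underside (7.5 mm below its middle). 42 to 58 g, sinks the pan 4.1 to 5.7 mm.
- jar: bystander: small amber glass jar with a steel lid, 48 mm across, 60 mm high; origin at the centre of its underside.

How it is judged:
On the way, in this order (a step that is already met when the one before it is completed fails the run):
1. every sprue button lies in the scrap tin and the pan is empty, back up at zero (within 4 mm) (x of button0 in the frame of tin between -0.055 and 0.055 m and y of button0 in the frame of tin between -0.055 and 0.055 m and height (world z) of each of button0, button1 below 0.045 m and linear speed of each of button0, button1 below 0.05 m/s and x of button1 in the frame of tin between -0.055 and 0.055 m and y of button1 in the frame of tin between -0.055 and 0.055 m and value of joint pan below 0.004 m), for 0.2 s.
2. the cup is tipped (over 75 degrees) above the pan (angle between cup's own z axis and vertical above 1.3 rad and horizontal distance between cup and pan_floor below 0.13 m and height (world z) of cup above 0.1 m), for 0.1 s.
3. all nuggets lie in the pan, no bar or half bar does yet, and the cup stands upright on its mat, released (horizontal distance between each of nugget0, nugget1, nugget2, nugget3, nugget4, nugget5 and pan_floor below 0.083 m and z of nugget0 in the frame of pan_floor between -0.02 and 0.07 m and z of nugget1 in the frame of pan_floor between -0.02 and 0.07 m and z of nugget2 in the frame of pan_floor between -0.02 and 0.07 m and z of nugget3 in the frame of pan_floor between -0.02 and 0.07 m and z of nugget4 in the frame of pan_floor between -0.02 and 0.07 m and z of nugget5 in the frame of pan_floor between -0.02 and 0.07 m and horizontal distance between cup and mat below 0.035 m and angle between cup's own z axis and vertical below 0.15 rad and height (world z) of cup below 0.012 m and contact force between cup and the fingers below 0.1 N and horizontal distance between each of bar0, bar1, bar2, bar3, half0, half1, half2 and pan_floor above 0.085 m), for 0.2 s.
At the end, for the whole second after the job is handed in: The pointer is at rest within 4 mm (up or down) of the middle of the marker's gap, all nuggets are in the pan, all sprue buttons in the scrap tin, and the cup stands upright on its mat, its centre within 35 mm of the mat's (z of pointer in the frame of marker between -0.004 and 0.004 m and horizontal distance between each of nugget0, nugget1, nugget2, nugget3, nugget4, nugget5 and pan_floor below 0.083 m and z of nugget0 in the frame of pan_floor between -0.02 and 0.07 m and z of nugget1 in the frame of pan_floor between -0.02 and 0.07 m and z of nugget2 in the frame of pan_floor between -0.02 and 0.07 m and z of nugget3 in the frame of pan_floor between -0.02 and 0.07 m and z of nugget4 in the frame of pan_floor between -0.02 and 0.07 m and z of nugget5 in the frame of pan_floor between -0.02 and 0.07 m and x of button0 in the frame of tin between -0.055 and 0.055 m and y of button0 in the frame of tin between -0.055 and 0.055 m and height (world z) of each of button0, button1 below 0.045 m and linear speed of each of button0, button1 below 0.05 m/s and x of button1 in the frame of tin between -0.055 and 0.055 m and y of button1 in the frame of tin between -0.055 and 0.055 m and horizontal distance between cup and mat below 0.035 m and angle between cup's own z axis and vertical below 0.15 rad and height (world z) of cup below 0.012 m and contact force between cup and the fingers below 0.1 N and velocity of joint pan between -0.01 and 0.01 m/s); the robot touches nothing.
It fails at once if the glass jar is shifted more than 4 cm (distance of jar from where it was at the start of the episode above 0.04 m).
Of nugget3, nugget4, nugget5 only 1 to 3 are there at a start; the rules pass over those that are not, and their reading is None.
Of button0, button1 only 1 to 2 are there at a start; the rules pass over those that are not, and their reading is None.
At some moment in a run one of bar0, bar1, bar2, bar3, half0, half1, half2 may be knocked a few centimetres aside while the robot is not near it.
It also fails if it takes over 210 s, if anything falls off the work surface, if the arm or the gripper's body presses on something with over 40 N, if the wrist force passes 120 N, or if a joint passes its speed limit or range.

## Robot

A 6-joint arm with a two-finger parallel gripper is mounted at the origin on the work surface. World frame = base frame: x ahead of the robot, y to its left, z up, the work surface at z = 0. Lengths are in m, angles in rad, forces in N, time in s.
With the tool pointing down it reaches from about 0.35 to 0.775 m from the base axis. Payload 5.5 kg.
Tool frame: the origin (TCP) lies midway between the tips of the shut fingers; the grasp point (between the pads) lies 19 mm behind it (manip.pinch_z is the distance from the TCP to the grasp point, in m); x points along the fingers, y is the direction in which the jaws open and shut, and the axes are right-handed (so a half turn about x gives the same grasp; the last joint's range is limited). The gripper opens to 85 mm and grips with 20 to 120 N. Pads are 22 mm wide; open, the fingers measure 114 mm over their backs; the gripper's body (76 mm by 85 mm) begins 54 mm behind the grasp point. The pads swing forward as they close: fully open they stand 13 mm farther back than shut.
Start: joints at [1.099, 0.313, 0.046, 1.304, 0, 1.431], TCP at [0.187, 0.544, 0.231] pointing down, gripper open.
Joint ranges: [-2.76, 2.76], [-0.86, 1.69], [-1.03, 1.26], [-2.2, 2.34], [-1.47, 1.5], [-3.14, 3.14]. Speed limits (rad/s): [2.57, 2.57, 3.14, 3.14, 3.14, 3.14].

## Interface

Orientations are given as a unit quaternion [x, y, z, w].
In Python, from plant import sense, imaging, manip gives the robot as it stands. The module is installed in compiled form; this text tells all that it offers.
- The arm moves only by the tool jog_arm, never from a script. Its argument "commands" is a list that holds one entry, the list of rows, each a list of 6 numbers: the shift along the tool's x, y, z in cm, then the turn, a rotation vector about the tool's x, y, z in degrees. A call has 1 to 10 rows; each row is the pose to reach, as a shift and turn from the pose commanded when the call began, along the tool's axes at that moment; what a row does not reach only later rows make up. A row lasts 1/10 s, in which the tool goes at most 50 mm and 8.59 degrees, less where a joint would pass 70% of its speed; a pose out of reach is approached as far as the arm can. A call with a gripper value outside its range is refused whole. "claw" is the opening, from 0 (shut) to 1 (fully open), set as the call begins (left out, the last holds). The fingers move at their own pace and stop on an object; the grip force is fixed at half the most. Time passes only in rows, so rows that repeat a pose let the fingers close. It gives the time, the measured TCP pose, the force and the opening at its end, in the units of the state.
- sense(): the state, without advancing time (a new reading comes with each control period).
- imaging.read_camera(name): name is "scene" or "side" or "wrist"; returns the picture (480x640x3 uint8, red, green, blue); there is no depth.
- imaging.get_calibration(name): a dict with "fx", "fy", "cx", "cy" (pixels), "R" (3x3) and "t" (3): a world point X has camera coordinates R X + t. Camera axes: x right, y down, z forward; pixel columns grow to the right and rows downward; lengths in m; the calibration is good to about 2 mm. A picture is of the moment at which its call begins: read the wrist's pose just before it. get_calibration takes no time and is no camera call; for the wrist camera it gives the pose at the moment of the call.
- manip.finish_job(): hands the job in, once; it reports no verdict.
The state is a dict: "t": time; "joint_positions": joint angles; "qvel": joint speeds; "joint_efforts": joint torques, N m; "position": TCP position; "eef_rot": TCP orientation; "wrist_force": force on the tool from outside, world axes, zero at the start; "ft_torque": the same for the moment, N m; "opening": opening from 0.0 (shut) to 1.0 (fully open).
Only numpy, scipy, OpenCV 4.12 (cv2) and the standard library are available. Lean on these libraries where they do the work, as an engineer would, in place of code of your own. Each camera call takes 0.05 s, during which the arm holds its last target. There are 200 camera calls.

## Working session

There is one attempt and no reset: what is moved stays moved. The work goes in short steps, Python scripts to look and compute and a tool call to move; the robot and the scene stay as the last step left them, time stands still between calls to the robot, and variables do not carry over. Pictures are saved under pics/ and viewed, about 12 in all and at most 16, crops included, and the job is handed in when it is done.

Besides the shell and the picture viewer there is one more tool, called after "Call:" by a JSON object that holds its "api" and its "payload", one argument or row to a line. jog_arm: Moves the arm, as the interface text tells. Its arguments: {"type":"object","properties":{"commands":{"type":"array"},"claw":{"type":"number"}},"required":["commands"]}

```bash
mkdir -p pics; ls; python3 - <<'E'
from plant import sense, imaging, manip
import cv2, numpy as np
s=sense(); print({k:np.round(v,3) for k,v in s.items()}, manip.pinch_z)
ims=[]
for n in ["scene","side","wrist"]:
    c=imaging.get_calibration(n); im=imaging.read_camera(n)[:,:,::-1]
    cv2.imwrite(f"pics/{n}0.png",im)
    print(n,c["fx"],c["cx"],c["cy"],"cam pos",np.round(-np.array(c["R"]).T@c["t"],3)); print(np.round(c["R"],3))
E
```

```text
pics
{'t': np.float64(0.0), 'joint_positions': array([ 1.099,  0.314,  0.045,  1.304, -0.   ,  1.431]), 'qvel': array([-0.002, -0.002, -0.001,  0.001,  0.   ,  0.001]), 'joint_efforts': array([-1.0000e-03, -4.8062e+01,  2.9854e+01,  1.9000e-02, -0.0000e+00,
        0.0000e+00]), 'position': array([0.187, 0.543, 0.23 ]), 'eef_rot': array([ 0.116,  0.698, -0.117,  0.697]), 'wrist_force': array([-0.351, -0.239,  0.106]), 'ft_torque': array([-0.004,  0.027,  0.023]), 'opening': np.float64(1.001)} 0.0187
scene 559.7312384186238 312.8057026076994 234.28103639084685 cam pos [ 1.05  -0.104  0.874]
[[ 0.236  0.972 -0.011]
 [ 0.831 -0.207 -0.516]
 [-0.504  0.113 -0.857]]
side 473.2408045843549 329.20557931170055 237.0949521350912 cam pos [0.392 0.672 0.581]
[[-0.973 -0.23  -0.014]
 [-0.117  0.543 -0.832]
 [ 0.198 -0.808 -0.555]]
wrist 349.1717358964577 314.8022683585701 234.92840279325472 cam pos [0.124 0.566 0.374]
[[ 0.326  0.945 -0.002]
 [ 0.912 -0.314  0.264]
 [ 0.25  -0.088 -0.964]]
```

View pics/scene0.png

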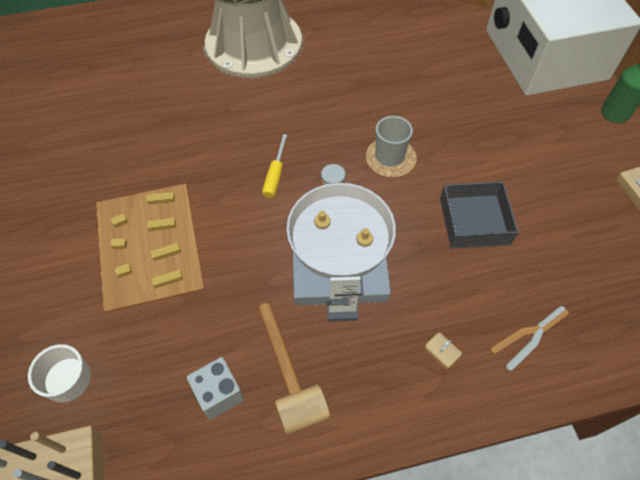

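View pics/side0.png

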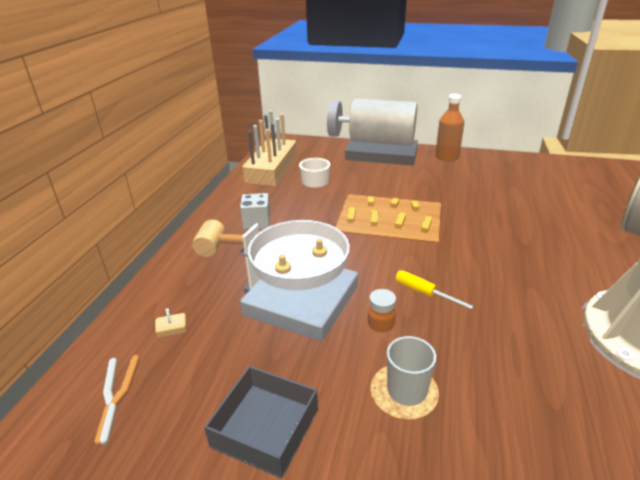

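The scene view shows the pan at about (341,230) with two buttons at (322,220) and (365,238). The cup is at (394,140) on its mat (392,157), the jar lid at (333,173), the tin at (478,214), and four bars and three halves on the board. The side view agrees, with buttons at (283,265) and (319,248).

```bash
cat > h.py <<'E'
from plant import sense, imaging, manip
import cv2, numpy as np
from scipy.spatial.transform import Rotation as Rot
def cal(n): return imaging.get_calibration(n)
def ray(c,p):
    R=np.array(c["R"]); o=-R.T@np.array(c["t"])
    return o, R.T@np.array([(p[0]-c["cx"])/c["fx"],(p[1]-c["cy"])/c["fy"],1])
def onz(c,p,z):
    o,d=ray(c,p); return o+d*(z-o[2])/d[2]
def tri(c1,p1,c2,p2):
    o1,d1=ray(c1,p1);o2,d2=ray(c2,p2)
    s=np.linalg.lstsq(np.c_[d1,-d2],o2-o1,rcond=None)[0]
    a,b=o1+s[0]*d1,o2+s[1]*d2
    return (a+b)/2,np.linalg.norm(a-b)
def proj(c,X):
    q=np.array(c["R"])@np.array(X)+np.array(c["t"]); return c["fx"]*q[0]/q[2]+c["cx"],c["fy"]*q[1]/q[2]+c["cy"]
def brass(im,amin=15):
    hsv=cv2.cvtColor(im,cv2.COLOR_BGR2HSV)
    m=cv2.inRange(hsv,(18,120,90),(32,255,255))
    n,l,st,ce=cv2.connectedComponentsWithStats(m)
    return [(st[i,4],st[i,:4],ce[i]) for i in range(1,n) if st[i,4]>=amin],l
def rel(P,R_target=None):
    """shift (cm, tool axes) from the present pose to TCP position P"""
    s=sense(); return np.round(Rot.from_quat(s["eef_rot"]).inv().apply(np.array(P)-s["position"])*100,1)
E
python3 - <<'E'
from h import *
cs,cd=cal("scene"),cal("side")
A=cv2.imread("pics/scene0.png");B=cv2.imread("pics/side0.png")
for nm,im in(("scene",A),("side",B)):
    print(nm)
    for a,s,c in brass(im)[0]: print(a,s,np.round(c,1))
r=np.round
print("mat",r(onz(cs,(392,157),.004),3),r(onz(cd,(405,390),.004),3))
for n,z,p,q in [("tin",.045,[(443,186),(507,182),(515,235),(452,238)],None)]:
    for x in p: print(n,r(onz(cs,x,z),3))
print("tin side",[r(onz(cd,x,.045),3) for x in [(254,370),(317,402),(275,455),(208,422)]])
print("cup rim",tri(cs,(394,130),cd,(411,357)))
print("jar lid",tri(cs,(333,173),cd,(382,299)))
print("pan rim",tri(cs,(341,228),cd,(299,249)))
print("board",[r(onz(cs,x,.006),3) for x in[(97,202),(186,185),(203,289),(106,308)]])
E
```

```text
scene
520 [262 159  21  39] [272.1 179. ]
310 [145 191  30  14] [159.6 197.7]
169 [110 213  18  15] [118.6 219.9]
96 [315 212  14  16] [321.4 220.2]
335 [146 217  30  15] [160.6 223.8]
49 [358 233  14  12] [366.4 239.4]
170 [110 237  17  13] [118.1 243.1]
351 [150 242  31  19] [164.7 251.3]
190 [114 263  18  15] [122.7 270. ]
356 [151 269  32  19] [166.6 278. ]
side
59 [367 196   8  10] [370.5 200.1]
60 [390 198   9   9] [394.1 201.8]
62 [411 201   9   9] [415.  204.7]
105 [347 206   9  16] [350.7 213.2]
110 [370 209   9  17] [373.8 216.5]
123 [395 212  11  16] [399.9 219.1]
123 [421 216  11  16] [425.9 223.2]
40 [314 247  12   7] [319.9 250.8]
20 [277 267  12   4] [281.5 268.8]
572 [395 270  41  27] [415.  282.5]
mat [0.403 0.204 0.004] [0.396 0.204 0.004]
tin [0.52  0.259 0.045]
tin [0.54  0.375 0.045]
tin [0.648 0.342 0.045]
tin [0.627 0.235 0.045]
tin side [array([0.611, 0.25 , 0.045]), array([0.508, 0.283, 0.045]), array([0.539, 0.367, 0.045]), array([0.638, 0.343, 0.045])]
cup rim (array([0.39320744, 0.20303186, 0.07346018]), np.float64(0.0012491344474138085))
jar lid (array([0.45111448, 0.07029914, 0.05635621]), np.float64(7.064468214392747e-05))
pan rim (array([0.60183437, 0.04171058, 0.11533193]), np.float64(0.002788729496233502))
board [array([ 0.372, -0.368,  0.006]), array([ 0.373, -0.2  ,  0.006]), array([ 0.6  , -0.198,  0.006]), array([ 0.596, -0.362,  0.006])]
```

```bash
python3 - <<'E'
import cv2,numpy as np
A=cv2.imread("pics/scene0.png");B=cv2.imread("pics/side0.png")
a=cv2.resize(A[170:330,270:430],(400,400),interpolation=cv2.INTER_CUBIC)
b=cv2.resize(B[215:335,230:350],(400,400),interpolation=cv2.INTER_CUBIC)
cv2.imwrite("pics/c1.png",np.hstack([a,b]))
E
```

```text
(no output)
```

View pics/c1.png

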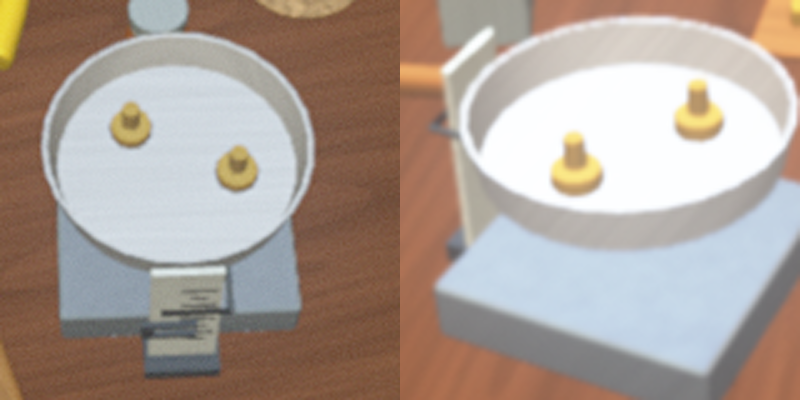

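The crops show the stub tops at scene (322,211.6) and (365.2,230), and at side (319.1,240.2) and (281.9,256.1).

```bash
python3 - <<'E'
from h import *
cs,cd=cal("scene"),cal("side")
print("A",tri(cs,(322,211.6),cd,(319.1,240.2)),"B",tri(cs,(365.2,230),cd,(281.9,256.1)))
# discs: centre of disc top z .12
print([np.round(onz(cs,x,.12),3) for x in[(322,220.5),(364.5,238)]],[np.round(onz(cd,x,.12),3) for x in[(319.3,250.5),(282.8,266.5)]])
s=sense();print(np.round(Rot.from_quat(s["eef_rot"]).as_matrix(),3))
for z in(.135,):print([np.round(onz(cs,(270+u/2.5,170+v/2.5),z),3) for u,v in [(43,145),(313,145),(178,33),(178,265)]])
E
```

```text
A (array([0.57077196, 0.01916766, 0.12373058]), np.float64(0.000316687888013392)) B (array([0.61985693, 0.07656348, 0.12284049]), np.float64(0.0011299085288250688))
[array([0.585, 0.016, 0.12 ]), array([0.633, 0.072, 0.12 ])] [array([0.564, 0.044, 0.12 ]), array([0.611, 0.099, 0.12 ])]
[[-0.001  0.326  0.945]
 [-0.001  0.945 -0.326]
 [-1.    -0.001 -0.   ]]
[array([ 0.595, -0.042,  0.135]), array([0.635, 0.12 , 0.135]), array([0.532, 0.061, 0.135]), array([0.695, 0.017, 0.135])]
```

Call:
{"api": "jog_arm", "payload": {
  "commands": [
    [[1.5,-18.5,26.7,0,0,0],[3,-37,53.4,0,0,0],[3,-37,53.4,0,0,0],[3,-37,53.4,0,0,0],[3,-37,53.4,0,0,0],[3,-37,53.4,0,0,0],[3,-37,53.4,0,0,0],[3,-37,53.4,0,0,0],[3,-37,53.4,0,0,0],[3,-37,53.4,0,0,0]]
  ],
  "claw": 0.4
}}

```text
t: 1.15
position: [0.4836, 0.1391, 0.2081]
eef_rot: [0.117, 0.697, -0.117, 0.697]
wrist_force: [-0.1, 0.4, 0.8]
opening: 0.4
```

```bash
python3 - <<'E'
from h import *
s=sense();print(s["t"],np.round(s["position"],3),np.round(s["joint_positions"],2),np.round(s["wrist_force"],1),s["opening"],rel((.571,.019,.18)))
E
```

```text
1.15 [0.484 0.139 0.208] [ 0.12  0.18 -0.18  1.21  0.    0.45] [-0.1  0.4  0.8] 0.4002444285542691 [ 2.8 -8.5 12.2]
```

Call:
{"api": "jog_arm", "payload": {
  "commands": [
    [[2.8,-8.5,12.2,0,0,0],[2.8,-8.5,12.2,0,0,0],[2.8,-8.5,12.2,0,0,0],[2.8,-8.5,12.2,0,0,0],[2.8,-8.5,12.2,0,0,0],[2.8,-8.5,12.2,0,0,0]]
  ]
}}

```text
t: 1.75
position: [0.5697, 0.0215, 0.1801]
eef_rot: [0.117, 0.698, -0.117, 0.697]
wrist_force: [0.5, 0.5, -0.8]
opening: 0.397
```

```bash
python3 - <<'E'
from h import *
s=sense();print(np.round(s["position"],3))
c=cal("wrist");im=imaging.read_camera("wrist")[:,:,::-1].copy()
cv2.imwrite("pics/w1.png",im)
for n,p in(("A",(.571,.019,.124)),("B",(.620,.077,.123)),("Ad",(.571,.019,.106))): print(n,np.round(proj(c,p)))
E
```

```text
[0.57  0.021 0.18 ]
A [310. 259.]
B [423. 300.]
Ad [311. 249.]
```

View pics/w1.png

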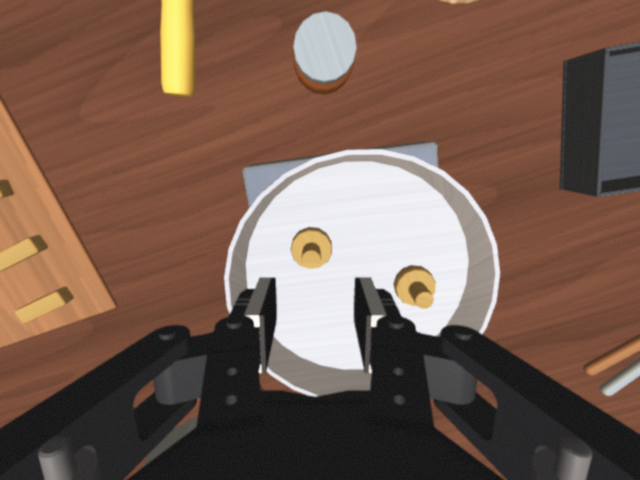

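The wrist view shows both stubs where predicted, A's top at (311,256) and B's at (425,298). I'm going down on A.

Call:
{"api": "jog_arm", "payload": {
  "commands": [
    [[3,-0.2,0.2,0,0,0],[5,-0.2,0.2,0,0,0],[7.1,-0.2,0.2,0,0,0],[7.1,-0.2,0.2,0,0,0],[7.1,-0.2,0.2,0,0,0]]
  ]
}}

```text
t: 2.3
position: [0.5712, 0.0195, 0.1099]
eef_rot: [0.116, 0.698, -0.116, 0.697]
wrist_force: [-0.3, -0.2, 0.9]
opening: 0.398
```

Call:
{"api": "jog_arm", "payload": {
  "commands": [
    [[0,0,0,0,0,0],[0,0,0,0,0,0],[0,0,0,0,0,0],[0,0,0,0,0,0],[-2,0,0,0,0,0],[-5,0,0,0,0,0],[-9,0,0,0,0,0],[-9,0,0,0,0,0]]
  ],
  "claw": 0
}}

```text
t: 3.1
position: [0.5747, 0.0179, 0.205]
eef_rot: [0.117, 0.694, -0.117, 0.701]
wrist_force: [0.5, 0.7, -0.4]
opening: 0.102
```

```bash
python3 - <<'E'
from h import *
s=sense();print(s["t"],np.round(s["position"],3),np.round(s["joint_positions"],2),s["opening"],rel((.56,.29,.12)))
im=imaging.read_camera("wrist")[:,:,::-1].copy();cv2.imwrite("pics/w2.png",im)
E
```

```text
3.1 [0.575 0.018 0.205] [-0.11  0.31 -0.02  1.23 -0.    0.22] 0.10235790252177353 [  8.5  25.2 -10.3]
```

View pics/w2.png

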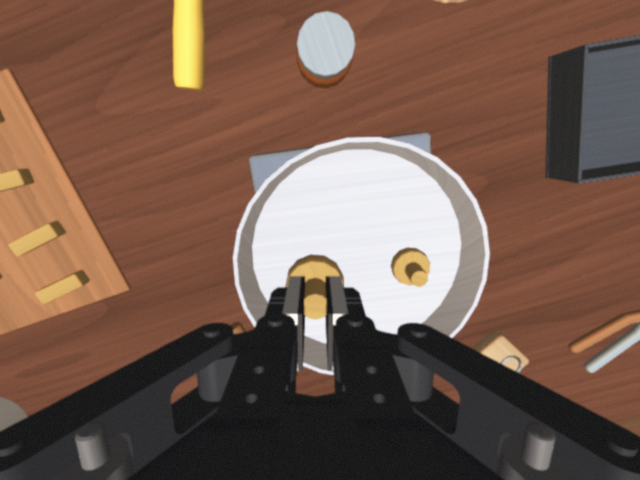

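The button is held between the fingers at (315,290), so I'm carrying it to the tin.

Call:
{"api": "jog_arm", "payload": {
  "commands": [
    [[0,9,-3.7,0,0,0],[0,18,-7.4,0,0,0],[2,27.2,-11.2,0,0,0],[5,27.2,-11.2,0,0,0],[8.5,27.2,-11.2,0,0,0],[8.5,27.2,-11.2,0,0,0],[8.5,27.2,-11.2,0,0,0],[8.5,27.2,-11.2,0,0,0]]
  ]
}}

```text
t: 3.95
position: [0.5519, 0.3131, 0.1107]
eef_rot: [0.115, 0.699, -0.117, 0.696]
wrist_force: [-0.1, -0.0, -0.2]
opening: 0.101
```

```bash
python3 - <<'E'
from h import *
s=sense();print(s["t"],np.round(s["position"],3),s["opening"],rel((.558,.312,.03)))
c=cal("wrist");im=imaging.read_camera("wrist")[:,:,::-1].copy();cv2.imwrite("pics/w3.png",im)
E
```

```text
3.95 [0.552 0.313 0.111] 0.10122178160972603 [8.1 0.1 0.7]
```

View pics/w3.png

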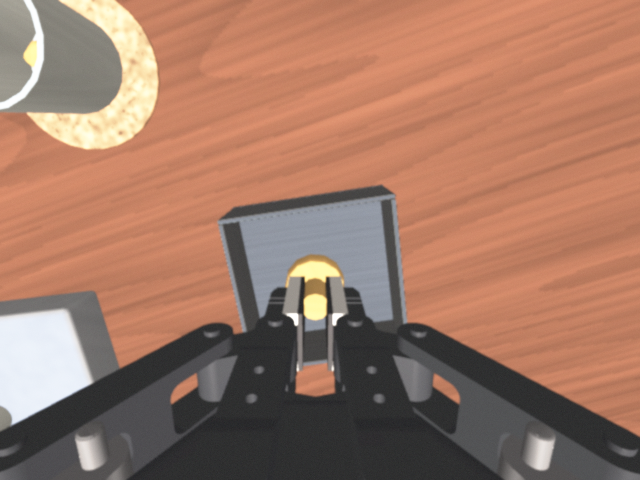

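The tin's far rim corners are at (222,218) and (394,192), and the near right one is at about (407,330). The button hangs inside.

```bash
python3 - <<'E'
from h import *
c=cal("wrist")
for p in [(222,218),(394,192),(407,330)]: print(np.round(onz(c,p,.045),3))
E
```

```text
[0.515 0.265 0.045]
[0.534 0.37  0.045]
[0.627 0.353 0.045]
```

Call:
{"api": "jog_arm", "payload": {
  "commands": [
    [[4,0.1,0.7,0,0,0],[7,0.1,0.7,0,0,0],[8.2,0.1,0.7,0,0,0],[8.2,0.1,0.7,0,0,0],[8.2,0.1,0.7,0,0,0]]
  ]
}}

```text
t: 4.5
position: [0.5625, 0.3101, 0.0338]
eef_rot: [0.118, 0.697, -0.117, 0.698]
wrist_force: [0.6, -0.8, -0.5]
opening: 0.102
```

Call:
{"api": "jog_arm", "payload": {
  "commands": [
    [[0,0,0,0,0,0],[0,0,0,0,0,0],[0,0,0,0,0,0],[-5,0,0,0,0,0],[-10,0,0,0,0,0],[-15,0,0,0,0,0],[-15,-9,3.5,0,0,0],[-15,-15,7,0,0,0],[-15,-20.3,13.5,0,0,0],[-15,-20.3,13.5,0,0,0]]
  ],
  "claw": 0.4
}}

```text
t: 5.5
position: [0.6064, 0.1166, 0.1835]
eef_rot: [0.117, 0.697, -0.116, 0.698]
wrist_force: [0.7, 0.4, 0.1]
opening: 0.401
```

```bash
python3 - <<'E'
from h import *
s=sense();print(s["t"],np.round(s["position"],3),s["opening"],rel((.620,.077,.117)))
c=cal("wrist");im=imaging.read_camera("wrist")[:,:,::-1].copy();cv2.imwrite("pics/w4.png",im)
for p in brass(im,100)[0]: print(p)
print(proj(c,(.62,.077,.131)),proj(c,(.62,.077,.113)))
E
```

```text
5.5 [0.606 0.117 0.184] 0.40114264608120453 [ 6.7 -3.3  2.6]
(np.int32(3402), array([30,  0, 45, 91], dtype=int32), array([51.776602  , 44.28865373]))
(np.int32(871), array([498,  75,  41,  34], dtype=int32), array([517.76119403,  91.15729047]))
(np.int32(613), array([245, 263,  39,  34], dtype=int32), array([264.95758564, 276.56606852]))
(np.float64(259.4600425192935), np.float64(296.86208556129094)) (np.float64(263.595870347669), np.float64(284.9528938419645))
```

Call:
{"api": "jog_arm", "payload": {
  "commands": [
    [[1,-3.3,2.6,0,0,0],[2.5,-3.3,2.6,0,0,0],[4.5,-3.3,2.6,0,0,0],[6.8,-3.3,2.6,0,0,0],[6.8,-3.3,2.6,0,0,0],[6.8,-3.3,2.6,0,0,0]]
  ]
}}

```text
t: 6.15
position: [0.6197, 0.0785, 0.1146]
eef_rot: [0.117, 0.698, -0.117, 0.697]
wrist_force: [0.2, 0.7, 0.3]
opening: 0.403
```

Call:
{"api": "jog_arm", "payload": {
  "commands": [
    [[0,0,0,0,0,0],[0,0,0,0,0,0],[0,0,0,0,0,0],[0,0,0,0,0,0],[-2,0,0,0,0,0],[-5,0,0,0,0,0],[-9,0,0,0,0,0],[-9,0,0,0,0,0]]
  ],
  "claw": 0
}}

```text
t: 6.95
position: [0.6229, 0.0783, 0.2105]
eef_rot: [0.117, 0.694, -0.116, 0.701]
wrist_force: [1.1, 0.2, -0.3]
opening: 0.104
```

```bash
python3 - <<'E'
from h import *
s=sense();print(s["t"],np.round(s["position"],3),s["opening"],rel((.602,.303,.033)))
E
```

```text
6.95 [0.623 0.078 0.211] 0.10411265547529275 [17.7 20.5 -9.5]
```

Call:
{"api": "jog_arm", "payload": {
  "commands": [
    [[0,7,-3.2,0,0,0],[0,14,-6.3,0,0,0],[0,20.5,-9.5,0,0,0],[5,20.5,-9.5,0,0,0],[10,20.5,-9.5,0,0,0],[14,20.5,-9.5,0,0,0],[17.7,20.5,-9.5,0,0,0],[17.7,20.5,-9.5,0,0,0],[17.7,20.5,-9.5,0,0,0]]
  ]
}}

```text
t: 7.85
position: [0.5954, 0.3024, 0.0258]
eef_rot: [0.116, 0.699, -0.118, 0.696]
wrist_force: [0.5, -0.2, 0.5]
opening: 0.11
```

Call:
{"api": "jog_arm", "payload": {
  "commands": [
    [[0,0,0,0,0,0],[0,0,0,0,0,0],[0,0,0,0,0,0],[-5,0,0,0,0,0],[-10,0,0,0,0,0],[-15,0,0,0,0,0],[-16,0,-5,0,0,0],[-16,0,-10,0,0,0],[-16,0,-10,0,0,0]]
  ],
  "claw": 0.4
}}

```text
t: 8.75
position: [0.4972, 0.3367, 0.1897]
eef_rot: [0.116, 0.698, -0.115, 0.697]
wrist_force: [1.0, -0.0, -0.6]
opening: 0.4
```

```bash
python3 - <<'E'
from h import *
s=sense();print(s["t"],np.round(s["position"],3),np.round(s["joint_positions"],2),s["opening"])
c=cal("wrist");im=imaging.read_camera("wrist")[:,:,::-1].copy();cv2.imwrite("pics/w5.png",im)
print(np.round(proj(c,(.393,.203,.075))))
E
```

```text
8.75 [0.497 0.337 0.19 ] [0.46 0.38 0.03 1.23 0.   0.79] 0.40005912260858884
[ 92. 156.]
```

View pics/w5.png

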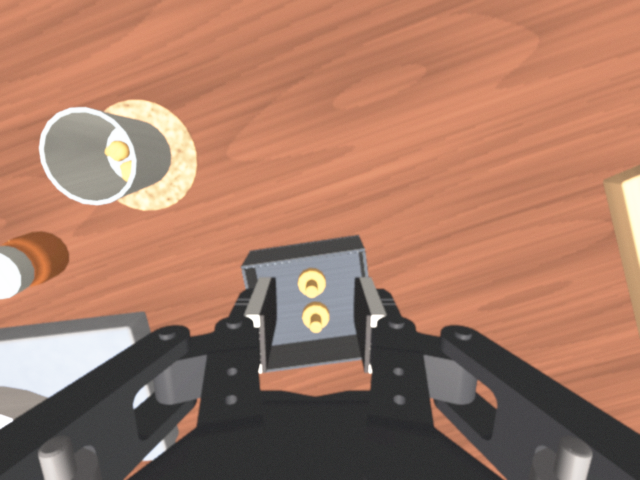

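Both buttons stand in the tin at (312,283) and (316,318). The cup rim is centred at about (88,156), close to the prediction of (92,156). Next is the cup, with a grasp tilted 45 degrees.

```bash
cat >> h.py <<'E'
def Rd(phi,el,roll=0):
    """tool R: x at azimuth phi, el deg above horizontal, roll deg about x"""
    p,e=np.radians(phi),np.radians(el)
    x=np.array([np.cos(e)*np.cos(p),np.cos(e)*np.sin(p),np.sin(e)]);y=np.array([-np.sin(p),np.cos(p),0])
    return Rot.from_matrix(np.c_[x,y,np.cross(x,y)])*Rot.from_rotvec([roll,0,0],degrees=True)
def go(G,R):
    """jog row that brings the grasp point to G with tool orientation R"""
    s=sense(); q=Rot.from_quat(s["eef_rot"]); P=np.array(G)+.0187*R.apply([1,0,0])
    return np.round(q.inv().apply(P-s["position"])*100,1),np.round((q.inv()*R).as_rotvec(degrees=True),1)
E
python3 - <<'E'
from h import *
c=cal("wrist")
print(onz(c,(88,156),.079),onz(c,(40,156),.079),onz(c,(136,156),.079))
print(go((.393,.203,.20),Rd(27,-45)))
E
```

```text
[0.39546072 0.20305511 0.079     ] [0.3844865  0.17088679 0.079     ] [0.40643939 0.23523645 0.079     ]
(array([  0.2, -15.1,  -4.9]), array([-43.4, -42.4,  17.9]))
```

Call:
{"api": "jog_arm", "payload": {
  "commands": [
    [[0,-7.5,-2.5,-21,-21,9],[0.2,-15.1,-4.9,-43.4,-42.4,17.9],[0.2,-15.1,-4.9,-43.4,-42.4,17.9],[0.2,-15.1,-4.9,-43.4,-42.4,17.9],[0.2,-15.1,-4.9,-43.4,-42.4,17.9],[0.2,-15.1,-4.9,-43.4,-42.4,17.9],[0.2,-15.1,-4.9,-43.4,-42.4,17.9],[0.2,-15.1,-4.9,-43.4,-42.4,17.9],[0.2,-15.1,-4.9,-43.4,-42.4,17.9],[0.2,-15.1,-4.9,-43.4,-42.4,17.9]]
  ],
  "claw": 1
}}

```text
t: 9.8
position: [0.4149, 0.2103, 0.2012]
eef_rot: [-0.09, 0.383, 0.213, 0.894]
wrist_force: [-0.9, -0.0, -0.5]
opening: 1.002
```

```bash
python3 - <<'E'
from h import *
s=sense();print(s["t"],np.round(s["position"],3),np.round(s["joint_positions"],2),np.round(s["eef_rot"],3))
print(go((.395,.203,.20),Rd(27,-45)),go((.395,.203,.055),Rd(27,-45)))
E
```

```text
9.8 [0.415 0.21  0.201] [ 0.15 -0.44 -1.03  0.25  0.22 -0.23] [-0.09   0.383  0.213  0.894]
(array([ 0.5,  0.2, -1.6]), array([-0.3, -1.3,  0.1])) (array([ 11. ,   0.2, -11.6]), array([-0.3, -1.3,  0.1]))
```

```bash
python3 - <<'E'
from h import *
print(go((.395,.203,.13),Rd(27,-55)))
E
```

```text
(array([ 5.5,  0.2, -6.7]), array([-0.3,  8.7,  0.1]))
```

Call:
{"api": "jog_arm", "payload": {
  "commands": [
    [[2,0.1,-2.5,0,5,0],[5.5,0.2,-6.7,-0.3,8.7,0.1],[5.5,0.2,-6.7,-0.3,8.7,0.1],[5.5,0.2,-6.7,-0.3,8.7,0.1],[5.5,0.2,-6.7,-0.3,8.7,0.1],[5.5,0.2,-6.7,-0.3,8.7,0.1]]
  ]
}}

```text
t: 10.4
position: [0.4104, 0.2107, 0.1239]
eef_rot: [-0.109, 0.452, 0.209, 0.86]
wrist_force: [0.9, 0.4, 0.7]
opening: 0.995
```

```bash
python3 - <<'E'
from h import *
s=sense();print(s["t"],np.round(s["position"],3),np.round(s["joint_positions"],2),np.round(s["eef_rot"],3))
print(go((.395,.203,.13),Rd(27,-55)),go((.395,.203,.053),Rd(27,-55)))
E
```

```text
10.4 [0.41  0.211 0.124] [ 0.2  -0.25 -1.03  0.21  0.16 -0.23] [-0.109  0.452  0.209  0.86 ]
(array([ 0.4,  0. , -1.1]), array([ 0.2, -0.5, -0.2])) (array([ 6.7,  0. , -5.4]), array([ 0.2, -0.5, -0.2]))
```

```bash
python3 - <<'E'
from h import *
print(go((.395,.203,.085),Rd(27,-62)))
E
```

```text
(array([ 4.1,  0. , -3.8]), array([ 0.2,  6.5, -0.1]))
```

Call:
{"api": "jog_arm", "payload": {
  "commands": [
    [[2,0,-1.8,0,5,0],[4.1,0,-3.8,0.2,6.5,0],[4.1,0,-3.8,0.2,6.5,0],[4.1,0,-3.8,0.2,6.5,0],[4.1,0,-3.8,0.2,6.5,0]]
  ]
}}

```text
t: 10.9
position: [0.4036, 0.2071, 0.069]
eef_rot: [-0.12, 0.501, 0.201, 0.833]
wrist_force: [0.2, -0.0, 0.1]
opening: 1.0
```

```bash
python3 - <<'E'
from h import *
s=sense();print(s["t"],np.round(s["position"],3),np.round(s["joint_positions"],2),np.round(s["wrist_force"],1))
print(go((.395,.203,.085),Rd(27,-62)),go((.395,.203,.055),Rd(27,-62)))
im=imaging.read_camera("side")[:,:,::-1].copy();cv2.imwrite("pics/s1.png",cv2.resize(im[160:480,200:640],(800,582)))
E
```

```text
10.9 [0.404 0.207 0.069] [ 0.21 -0.11 -1.02  0.18  0.12 -0.23] [ 0.2 -0.   0.1]
(array([ 0. ,  0. , -0.1]), array([ 0. ,  0.1, -0.1])) (array([ 2.7,  0. , -1.5]), array([ 0. ,  0.1, -0.1]))
```

View pics/s1.png

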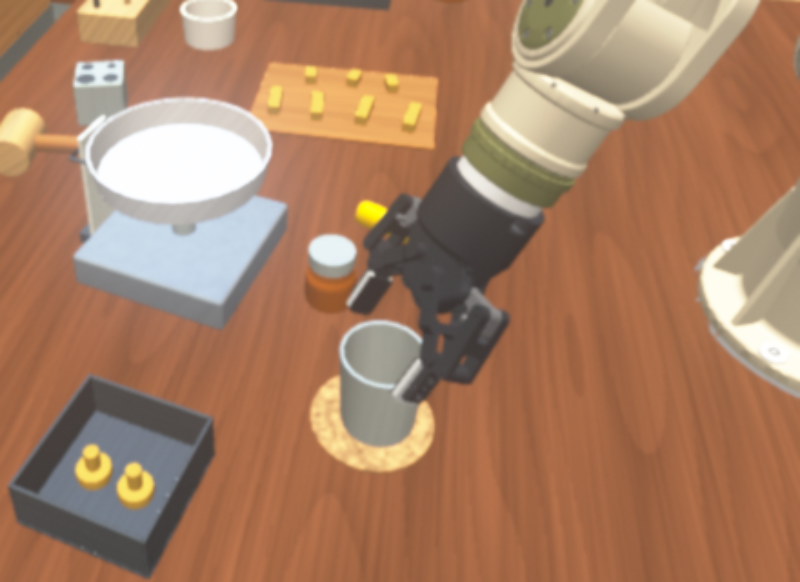

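The open fingers straddle the cup, near finger at (410,380) and far one at (370,290), and the jar is clear. Both buttons are in the tin and the pan looks empty. I'm descending and gripping.

Call:
{"api": "jog_arm", "payload": {
  "commands": [
    [[1.3,0,-0.7,0,0,0],[2.7,0,-1.5,0,0,0],[2.7,0,-1.5,0,0,0],[2.7,0,-1.5,0,0,0]]
  ]
}}

```text
t: 11.35
position: [0.4115, 0.2107, 0.0451]
eef_rot: [-0.121, 0.508, 0.201, 0.829]
wrist_force: [-0.1, -0.1, 0.6]
opening: 1.0
```

Call:
{"api": "jog_arm", "payload": {
  "commands": [
    [[0,0,0,0,0,0],[0,0,0,0,0,0],[0,0,0,0,0,0],[0,0,0,0,0,0],[0,0,0,0,0,0]]
  ],
  "claw": 0
}}

```text
t: 11.85
position: [0.4122, 0.2111, 0.0461]
eef_rot: [-0.121, 0.507, 0.201, 0.83]
wrist_force: [-6.2, -2.2, 12.4]
opening: 0.773
```

```bash
python3 - <<'E'
from h import *
s=sense();print(s["t"],np.round(s["position"],3),np.round(s["joint_positions"],2),np.round(s["wrist_force"],1),s["opening"])
print(go((.42,.21,.16),Rd(27,-62)),go((.60,.04,.25),Rd(10,-30)))
E
```

```text
11.85 [0.412 0.211 0.046] [ 0.22 -0.03 -1.03  0.12  0.12 -0.22] [-6.2 -2.2 12.4] 0.7727553111335144
(array([-8. , -0.4,  5.8]), array([ 0. , -0.8, -0.2])) (array([-12.6, -24.2,  18.2]), array([ 12.4, -32.6, -12.1]))
```

```bash
python3 - <<'E'
from h import *
s=sense();q=Rot.from_quat(s["eef_rot"]);g0=s["position"]-.0187*q.apply([1,0,0])
cup0=np.array([.395,.203,.004])
a=q.inv().apply([0,0,1]);o=q.inv().apply(cup0-g0)
np.save("cup.npy",[a,o])
print("place TCP",s["position"],s["eef_rot"])
for phi in (0,10):
  for el in (-10,0,10):
    for r in (-170,-140,-110,110,140,170):
      R=Rd(phi,el,r);u=R.apply(a);b=R.apply(o);m=b+.075*u
      dn=np.array([0,0,-1.]);dn-=dn@u*u;dn/=np.linalg.norm(dn);lip=m+.031*dn
      print(phi,el,r,"tilt %.0f"%np.degrees(np.arccos(u[2])),"base",np.round(b,3),"mouth",np.round(m,3),"lip",np.round(lip,3))
print(go((.46,.17,.27),Rd(15,-62)),go((.60,.04,.27),Rd(5,-30)))
E
```

```text
place TCP [0.41215661 0.21106386 0.04607567] [-0.12065016  0.50670207  0.20115588  0.82959802]
0 -10 -170 tilt 107 base [ 0.053 -0.007  0.027] mouth [-0.019 -0.001  0.005] lip [-0.01  -0.002 -0.025]
0 -10 -140 tilt 101 base [ 0.051 -0.024  0.019] mouth [-0.019 -0.002  0.004] lip [-0.013 -0.004 -0.026]
0 -10 -110 tilt 90 base [ 0.049 -0.034  0.003] mouth [-0.019 -0.002  0.003] lip [-0.019 -0.002 -0.028]
0 -10 110 tilt 90 base [0.049 0.034 0.004] mouth [-0.019  0.001  0.005] lip [-0.019  0.001 -0.026]
0 -10 140 tilt 101 base [0.052 0.023 0.019] mouth [-0.019  0.001  0.005] lip [-0.013  0.002 -0.025]
0 -10 170 tilt 107 base [0.053 0.006 0.027] mouth [-0.019 -0.     0.005] lip [-0.01   0.    -0.024]
0 0 -170 tilt 117 base [ 0.047 -0.007  0.035] mouth [-0.019 -0.001  0.002] lip [-0.005 -0.002 -0.026]
0 0 -140 tilt 111 base [ 0.047 -0.024  0.027] mouth [-0.019 -0.002  0.001] lip [-0.009 -0.005 -0.028]
0 0 -110 tilt 99 base [ 0.047 -0.034  0.012] mouth [-0.019 -0.002 -0.   ] lip [-0.015 -0.004 -0.031]
0 0 110 tilt 99 base [0.047 0.034 0.013] mouth [-0.019  0.001  0.001] lip [-0.015  0.003 -
[... 2050 characters left out ...]
.041 0.    0.043] mouth [-0.019 -0.004 -0.002] lip [-0.    -0.003 -0.027]
10 10 -140 tilt 120 base [ 0.045 -0.016  0.035] mouth [-0.019 -0.005 -0.002] lip [-0.003 -0.008 -0.029]
10 10 -110 tilt 108 base [ 0.05  -0.026  0.02 ] mouth [-0.018 -0.005 -0.003] lip [-0.009 -0.008 -0.033]
10 10 110 tilt 108 base [0.038 0.041 0.021] mouth [-0.019 -0.002 -0.002] lip [-0.012  0.004 -0.032]
10 10 140 tilt 120 base [0.037 0.03  0.036] mouth [-0.019 -0.003 -0.002] lip [-0.006  0.005 -0.028]
10 10 170 tilt 127 base [0.039 0.013 0.043] mouth [-0.019 -0.004 -0.001] lip [-0.001  0.001 -0.026]
(array([-17. ,  -5.9,  12.4]), array([10.7, -0.8, -5.8])) (array([-14.4, -24.3,  19.1]), array([ 16.1, -32.4, -15.6]))
```

Call:
{"api": "jog_arm", "payload": {
  "commands": [
    [[-4,-0.2,2.9,0,0,0],[-8,-0.4,5.8,0,0,0],[-12,-4,9,3,-3,-2],[-14.4,-8,12,5,-8,-4],[-14.4,-12,14,8,-14,-7],[-14.4,-16,16,11,-20,-10],[-14.4,-20,18,13,-26,-13],[-14.4,-24.3,19.1,16.1,-32.4,-15.6],[-14.4,-24.3,19.1,16.1,-32.4,-15.6],[-14.4,-24.3,19.1,16.1,-32.4,-15.6]]
  ]
}}

```text
t: 12.85
position: [0.6139, 0.0408, 0.2553]
eef_rot: [-0.011, 0.263, 0.042, 0.964]
wrist_force: [0.1, 0.3, -2.1]
opening: 0.772
```

```bash
python3 - <<'E'
from h import *
s=sense();print(s["t"],np.round(s["position"],3),np.round(s["joint_positions"],2),np.round(s["wrist_force"],1),s["opening"])
print(go((.60,.04,.27),Rd(5,-30)),go((.628,.043,.215),Rd(5,5)))
im=imaging.read_camera("side")[:,:,::-1].copy();cv2.imwrite("pics/s2.png",im)
E
```

```text
12.85 [0.614 0.041 0.255] [-0.17 -0.18 -1.   -0.28  0.22 -0.13] [ 0.1  0.3 -2.1] 0.7723298587301275
(array([-0.1,  0. ,  0.6]), array([-0.1, -0.5,  0. ])) (array([ 4.8,  0.1, -1.7]), array([ -0.1, -35.5,   0.1]))
```

Call:
{"api": "jog_arm", "payload": {
  "commands": [
    [[1,0,0,0,-7,0],[2,0,-0.5,0,-14,0],[3,0.1,-1,0,-21,0],[4,0.1,-1.4,0,-28,0],[4.8,0.1,-1.7,0,-35.5,0],[4.8,0.1,-1.7,0,-35.5,0],[4.8,0.1,-1.7,0,-35.5,0]]
  ]
}}

```text
t: 13.6
position: [0.7722, 0.0501, 0.2465]
eef_rot: [0.001, -0.029, 0.046, 0.999]
wrist_force: [1.4, -0.5, -2.9]
opening: 0.774
```

```bash
python3 - <<'E'
from h import *
s=sense();print(s["t"],np.round(s["position"],3),np.round(s["joint_positions"],2),np.round(s["wrist_force"],1),s["opening"])
print(go((.628,.043,.215),Rd(5,5)),go((.628,.043,.212),Rd(5,5,75)))
im=imaging.read_camera("side")[:,:,::-1].copy();cv2.imwrite("pics/s2.png",cv2.resize(im[130:400,150:510],(800,600)))
E
```

```text
13.6 [0.772 0.05  0.247] [-0.12  0.69 -1.02 -1.77  0.21  0.01] [ 1.4 -0.5 -2.9] 0.7737864076880598
(array([-12.7,   0.6,  -2.3]), array([ 0.1, -1.7, -0.2])) (array([-12.7,   0.6,  -2.6]), array([75.1, -1.6,  0.9]))
```

View pics/s2.png

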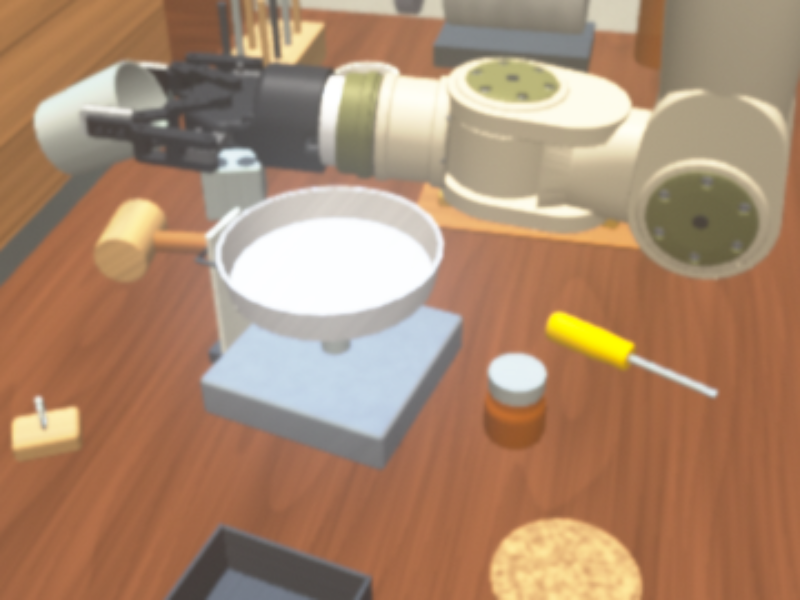

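The side view shows the tool level but too far out, with the cup at about (100,120) beyond the plate. The elbow limit stops me pulling back radially, so I'll pour with the wrist yawed (tool azimuth about 52°). The nuggets are still inside and the pan is empty.

```bash
python3 - <<'E'
from h import *
for phi in (20,52): print(phi,go((.602+.03*np.cos(np.radians(phi)),.042+.03*np.sin(np.radians(phi)),.25),Rd(phi,0)))
print(go((.70,.055,.25),Rd(30,0)))
E
```

```text
20 (array([-12.1,   2. ,   2.5]), array([ 0.2,  2.5, 14.8]))
52 (array([-13.5,   4.3,   2.5]), array([ 0.9,  2.4, 46.8]))
(array([-5.3,  1.9,  2.2]), array([ 0.4,  2.4, 24.8]))
```

Call:
{"api": "jog_arm", "payload": {
  "commands": [
    [[0,1,0.5,0,0.5,6],[-1.5,1.5,1,0,1,12],[-3,2,1.5,0,1,18],[-5,2.4,2,0.4,1.5,24],[-7,2.8,2.2,0.5,2,30],[-9,3.2,2.5,0.6,2.4,36],[-11,3.8,2.5,0.8,2.4,42],[-13.5,4.3,2.5,0.9,2.4,46.8],[-13.5,4.3,2.5,0.9,2.4,46.8],[-13.5,4.3,2.5,0.9,2.4,46.8]]
  ]
}}

```text
t: 14.65
position: [0.6321, 0.0793, 0.2651]
eef_rot: [-0.004, -0.004, 0.437, 0.899]
wrist_force: [0.1, 0.1, -3.0]
opening: 0.768
```

```bash
python3 - <<'E'
from h import *
s=sense();print(s["t"],np.round(s["position"],3),np.round(s["joint_positions"],2),np.round(s["wrist_force"],1),s["opening"])
R=Rot.from_quat(s["eef_rot"]).as_matrix();print(np.round(R,2))
d=np.radians(55)
print(go((.602+.025*np.cos(d),.042+.025*np.sin(d),.215),Rd(55,3)))
print(go((.602+.025*np.cos(d),.042+.025*np.sin(d),.215),Rd(55,3,80)))
E
```

```text
14.65 [0.632 0.079 0.265] [-0.51  0.57 -1.02 -1.62  1.41  0.02] [ 0.1  0.1 -3. ] 0.767734297116036
[[ 0.62 -0.79 -0.01]
 [ 0.79  0.62  0.  ]
 [ 0.   -0.01  1.  ]]
(array([-0.4,  0.4, -4.9]), array([ 0.7, -2.8,  3.1]))
(array([-0.4,  0.4, -4.9]), array([80.6, -0.1,  4.5]))
```

Call:
{"api": "jog_arm", "payload": {
  "commands": [
    [[0,0,-2,0,0,0],[0,0,-4,0,0,0],[0,0,-4.8,0,0,0],[0,0,-4.8,0,0,0]]
  ]
}}

```text
t: 15.05
position: [0.6321, 0.0798, 0.2148]
eef_rot: [-0.002, -0.003, 0.438, 0.899]
wrist_force: [-0.5, -1.1, -2.0]
opening: 0.772
```

```bash
python3 - <<'E'
from h import *
s=sense();print(s["t"],np.round(s["position"],3),np.round(s["joint_positions"],2),np.round(s["wrist_force"],1),s["opening"])
print(np.round(Rot.from_quat(s["eef_rot"]).as_matrix(),2))
E
```

```text
15.05 [0.632 0.08  0.215] [-0.51  0.72 -1.02 -1.77  1.41  0.02] [-0.5 -1.1 -2. ] 0.7722137077173616
[[ 0.62 -0.79 -0.01]
 [ 0.79  0.62  0.  ]
 [ 0.   -0.01  1.  ]]
```

Call:
{"api": "jog_arm", "payload": {
  "commands": [
    [[0,0,0,8.5,0,0],[0,0,0,17,0,0],[0,0,0,25.5,0,0],[0,0,0,34,0,0],[0,0,0,42.5,0,0],[0,0,0,51,0,0],[0,0,0,59.5,0,0],[0,0,0,68,0,0],[0,0,0,76,0,0],[0,0,0,84,0,0]]
  ]
}}

```text
t: 16.05
position: [0.6322, 0.0794, 0.2167]
eef_rot: [0.601, 0.29, 0.327, 0.669]
wrist_force: [0.6, 0.3, -3.2]
opening: 0.768
```

Call:
{"api": "jog_arm", "payload": {
  "commands": [
    [[0,0,0,8,0,0],[0,0,0,16,0,0],[0,0,0,24,0,0],[0,0,0,32,0,0],[0,0,0,40,0,0],[0,0,0,48,0,0],[0,0,0,56,0,0],[0,0,0,64,0,0],[0,0,0,70,0,0],[0,0,0,74,0,0]]
  ]
}}

```text
t: 17.05
position: [0.6322, 0.0794, 0.2168]
eef_rot: [0.882, 0.429, 0.087, 0.174]
wrist_force: [0.3, -0.6, -1.1]
opening: 0.774
```

Call:
{"api": "jog_arm", "payload": {
  "commands": [
    [[0,0,0,4,0,0],[0,0,0,6,0,0],[0,0,0,6,0,0],[0,0,0,6,0,0],[0,0,0,6,0,0],[0,0,0,6,0,0]]
  ]
}}

```text
t: 17.65
position: [0.6319, 0.0792, 0.2157]
eef_rot: [0.89, 0.433, 0.065, 0.129]
wrist_force: [0.5, -0.1, -1.6]
opening: 0.769
```

```bash
python3 - <<'E'
from h import *
s=sense();print(s["t"],np.round(s["position"],3),np.round(s["joint_positions"],2),np.round(s["wrist_force"],1),s["opening"])
a,o=np.load("cup.npy");R=Rot.from_quat(s["eef_rot"]);print("tilt",np.degrees(np.arccos(R.apply(a)[2])))
im=imaging.read_camera("side")[:,:,::-1].copy();im2=imaging.read_camera("scene")[:,:,::-1].copy()
cv2.imwrite("pics/s3.png",np.hstack([cv2.resize(im[150:350,200:400],(400,400)),cv2.resize(im2[150:350,250:450],(400,400))]))
E
```

```text
17.65 [0.632 0.079 0.216] [-0.51  0.72 -1.02 -1.77  1.41  2.88] [ 0.5 -0.1 -1.6] 0.7688034801143002
tilt 116.18689962736828
```

View pics/s3.png

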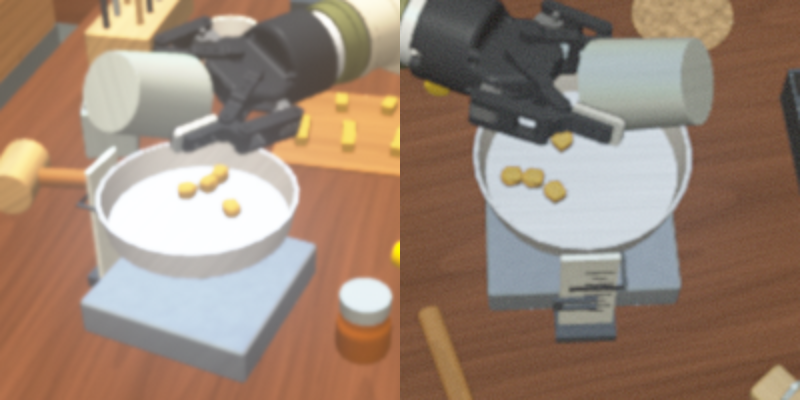

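Four nuggets lie in the pan: left (187,188), (208,182), (220,172) and (231,207). A fifth could still be in the cup, so I'll average the force and give the cup a small shake.

Call:
{"api": "jog_arm", "payload": {
  "commands": [
    [[0,0,0,-8,0,0],[0,0,0,0,0,0],[0,0,0,-8,0,0],[0,0,0,0,0,0],[0,0,0,-8,0,0],[0,0,0,0,0,0],[0,0,0,0,0,0],[0,0,0,0,0,0],[0,0,0,0,0,0],[0,0,0,0,0,0]]
  ]
}}

```text
t: 18.75
position: [0.6318, 0.0792, 0.2154]
eef_rot: [0.89, 0.433, 0.065, 0.129]
wrist_force: [0.1, -0.8, -1.1]
opening: 0.77
```

```bash
python3 - <<'E'
from h import *
F=[]
for i in range(6):
    im=imaging.read_camera("side")[:,:,::-1].copy();F.append(sense()["wrist_force"])
print(np.mean(F,0),np.std(F,0))
cv2.imwrite("pics/s4.png",im)
for b in brass(im,20)[0]: print(b)
im=imaging.read_camera("scene")[:,:,::-1].copy()
for b in brass(im,20)[0]: print(b)
E
```

```text
[-0.42035436  0.0789403  -1.51700732] [0.33928422 0.56780431 0.457943  ]
(np.int32(59), array([367, 196,   8,  10], dtype=int32), array([370.45762712, 200.06779661]))
(np.int32(60), array([390, 198,   9,   9], dtype=int32), array([394.06666667, 201.78333333]))
(np.int32(63), array([411, 201,   9,   9], dtype=int32), array([415.11111111, 204.6984127 ]))
(np.int32(75), array([348, 207,   8,  15], dtype=int32), array([351.56      , 214.17333333]))
(np.int32(116), array([370, 209,   9,  17], dtype=int32), array([373.89655172, 216.55172414]))
(np.int32(123), array([395, 212,  11,  16], dtype=int32), array([399.81300813, 219.05691057]))
(np.int32(124), array([421, 216,  11,  16], dtype=int32), array([425.9516129 , 223.13709677]))
(np.int32(46), array([301, 234,  12,   9], dtype=int32), array([307.08695652, 237.97826087]))
(np.int32(569), array([395, 270,  41,  27], dtype=int32), array([414.95254833, 282.51845343]))
(np.int32(344), array([242, 405,  19,  24], dtype=int32), array([251.00290698, 417.29360465]))
(np.int32(355), array([265, 415,  20,  24], dtype=int32), array([274.04507042, 427
[... 532 characters left out ...]
ype=int32), array([330.81632653, 219.91836735]))
(np.int32(162), array([471, 219,  15,  14], dtype=int32), array([477.94444444, 226.41358025]))
(np.int32(124), array([301, 234,  20,   9], dtype=int32), array([310.66935484, 238.08064516]))
(np.int32(170), array([110, 237,  17,  13], dtype=int32), array([118.14117647, 243.01764706]))
(np.int32(50), array([323, 241,   9,   9], dtype=int32), array([327.16, 245.24]))
(np.int32(343), array([149, 242,  32,  19], dtype=int32), array([164.74635569, 251.32361516]))
(np.int32(186), array([114, 263,  18,  15], dtype=int32), array([122.60215054, 270.        ]))
(np.int32(360), array([150, 269,  33,  20], dtype=int32), array([166.16111111, 278.22222222]))
```

Call:
{"api": "jog_arm", "payload": {
  "commands": [
    [[0,0,-1,-8.5,0,0],[0,0.5,-2,-17,0,0],[0,1,-4,-25,0,0],[0,1,-5,-34,0,0],[0,1,-5,-42,0,0],[0,1,-5,-51,0,0],[0,1,-5,-59,0,0],[0,1,-5,-68,0,0],[0,1,-5,-76,0,0],[0,1,-5,-84,0,0]]
  ]
}}

```text
t: 20.1
position: [0.6301, 0.0812, 0.2665]
eef_rot: [0.573, 0.278, 0.339, 0.692]
wrist_force: [0.8, 0.8, -0.7]
opening: 0.771
```

```bash
python3 - <<'E'
from h import *
s=sense();print(s["t"],np.round(s["position"],3),np.round(s["joint_positions"],2))
print(go((.60,.06,.27),Rd(45,-25)))
E
```

```text
20.1 [0.63  0.081 0.266] [-0.51  0.56 -1.03 -1.61  1.41  1.41]
(array([-1.8, -0.3, -0.9]), array([-76.2,  16.2, -23.1]))
```

Call:
{"api": "jog_arm", "payload": {
  "commands": [
    [[0,0,0,-8,1.5,-2],[-0.5,0,-0.2,-16,3,-5],[-1,-0.1,-0.4,-24,5,-7],[-1.8,-0.3,-0.9,-76.2,16.2,-23.1],[-1.8,-0.3,-0.9,-76.2,16.2,-23.1],[-1.8,-0.3,-0.9,-76.2,16.2,-23.1],[-1.8,-0.3,-0.9,-76.2,16.2,-23.1],[-1.8,-0.3,-0.9,-76.2,16.2,-23.1],[-1.8,-0.3,-0.9,-76.2,16.2,-23.1],[-1.8,-0.3,-0.9,-76.2,16.2,-23.1]]
  ]
}}

```text
t: 21.1
position: [0.6125, 0.0717, 0.2616]
eef_rot: [0.174, 0.243, 0.378, 0.876]
wrist_force: [-0.0, 0.8, -1.3]
opening: 0.771
```

```bash
python3 - <<'E'
from h import *
s=sense();print(s["t"],np.round(s["position"],3),np.round(s["joint_positions"],2))
Rg=Rot.from_quat([-0.12065,0.5067,0.20116,0.8296]);G=np.array([.41216,.21106,.04608])-.0187*Rg.apply([1,0,0])
print(G,go((.50,.13,.25),Rd(33,-50)),go(G+[0,0,.12],Rg))
E
```

```text
21.1 [0.612 0.072 0.262] [-0.51  0.15 -0.7   0.24  1.23 -0.53]
[0.40457563 0.207105   0.06270905] (array([-0.5,  8.9, -8.6]), array([-19.4,  27.4, -23.7])) (array([  1.3,  16. , -20.7]), array([-12.7,  38.3, -30.2]))
```

Call:
{"api": "jog_arm", "payload": {
  "commands": [
    [[-0.2,3,-3,-6,9,-8],[-0.4,6,-6,-13,18,-16],[-0.5,8.9,-8.6,-19.4,27.4,-23.7],[-0.5,8.9,-8.6,-19.4,27.4,-23.7],[1.3,16,-20.7,-12.7,38.3,-30.2],[1.3,16,-20.7,-12.7,38.3,-30.2],[1.3,16,-20.7,-12.7,38.3,-30.2],[1.3,16,-20.7,-12.7,38.3,-30.2],[1.3,16,-20.7,-12.7,38.3,-30.2],[1.3,16,-20.7,-12.7,38.3,-30.2]]
  ]
}}

```text
t: 22.1
position: [0.4132, 0.2118, 0.1678]
eef_rot: [-0.118, 0.507, 0.202, 0.83]
wrist_force: [0.0, -0.4, -2.2]
opening: 0.774
```

```bash
python3 - <<'E'
from h import *
s=sense();print(s["t"],np.round(s["position"],3),np.round(s["joint_positions"],2))
Rg=Rot.from_quat([-0.12065,0.5067,0.20116,0.8296]);G=np.array([.40457,.2071,.0627])
a,o=np.load("cup.npy");R=Rot.from_quat(s["eef_rot"]);print("tilt",np.degrees(np.arccos(R.apply(a)[2])))
print(go(G+[0,0,.12],Rg),go(G+[0,0,.015],Rg))
E
```

```text
22.1 [0.413 0.212 0.168] [ 0.22 -0.23 -0.81  0.53  0.12 -0.22]
tilt 0.2949359495264651
(array([ 0.1, -0. , -0.2]), array([-0.2,  0.1, -0.2])) (array([ 9.4, -0.1, -5. ]), array([-0.2,  0.1, -0.2]))
```

Call:
{"api": "jog_arm", "payload": {
  "commands": [
    [[3,0,-1.6,0,0,0],[6,0,-3.2,0,0,0],[8,-0.1,-4.3,-0.2,0.1,-0.2],[9.5,-0.1,-5.1,-0.2,0.1,-0.2],[10.3,-0.1,-5.5,-0.2,0.1,-0.2],[10.5,-0.1,-5.6,-0.2,0.1,-0.2],[10.6,-0.1,-5.6,-0.2,0.1,-0.2],[10.6,-0.1,-5.6,-0.2,0.1,-0.2]]
  ]
}}

```text
t: 22.9
position: [0.4126, 0.2111, 0.0482]
eef_rot: [-0.12, 0.507, 0.201, 0.83]
wrist_force: [0.2, 0.3, -1.4]
opening: 0.774
```

Call:
{"api": "jog_arm", "payload": {
  "commands": [
    [[0,0,0,0,0,0],[0,0,0,0,0,0],[0,0,0,0,0,0],[0,0,0,0,0,0],[-2,0,0,0,0,0],[-4,0,0,0,0,0]]
  ],
  "claw": 1
}}

```text
t: 23.5
position: [0.3942, 0.203, 0.0827]
eef_rot: [-0.121, 0.508, 0.202, 0.828]
wrist_force: [0.8, -0.3, 0.9]
opening: 1.0
```

```bash
python3 - <<'E'
from h import *
s=sense();print(s["t"],np.round(s["position"],3),np.round(s["joint_positions"],2),np.round(s["wrist_force"],1))
print(go((.37,.20,.2),Rd(26,-75)))
im=imaging.read_camera("side")[:,:,::-1].copy();cv2.imwrite("pics/s5.png",im)
E
```

```text
23.5 [0.394 0.203 0.083] [ 0.21 -0.15 -1.    0.27  0.12 -0.24] [ 0.8 -0.3  0.9]
(array([-9.7,  0.9,  2.9]), array([ 1. , 12. , -0.7]))
```

Call:
{"api": "jog_arm", "payload": {
  "commands": [
    [[-4,0,1,0,0,0],[-9.7,0.9,2.9,1,12,-0.7],[-9.7,0.9,2.9,1,12,-0.7],[-9.7,0.9,2.9,1,12,-0.7],[-9.7,0.9,2.9,1,12,-0.7]]
  ]
}}

```text
t: 24.05
position: [0.3762, 0.203, 0.1833]
eef_rot: [-0.137, 0.591, 0.179, 0.775]
wrist_force: [0.1, -0.4, -0.0]
opening: 0.996
```

```bash
python3 - <<'E'
from h import *
s=sense();print(s["t"],np.round(s["position"],3),np.round(s["joint_positions"],2))
w=imaging.read_camera("wrist")[:,:,::-1].copy();cv2.imwrite("pics/w6.png",w)
d=imaging.read_camera("side")[:,:,::-1].copy();cv2.imwrite("pics/d6.png",d)
A=imaging.read_camera("scene")[:,:,::-1].copy();cv2.imwrite("pics/sc6.png",A)
a0=cv2.imread("pics/scene0.png")
f=lambda im,y0,x0:cv2.resize(im[y0:y0+60,x0:x0+60],(400,300 if 0 else 400),interpolation=cv2.INTER_CUBIC)
cv2.imwrite("pics/g6.png",np.hstack([f(A,265,315),cv2.resize(w,(400,300))[:,:] if 0 else cv2.copyMakeBorder(cv2.resize(w,(400,300)),0,100,0,0,cv2.BORDER_CONSTANT)]))
cs,cd=cal("scene"),cal("side")
B=[b for b in brass(A,100)[0] if b[2][0]<200];D=[b for b in brass(d,40)[0] if b[2][1]<230]
l=brass(A,100)[1]
for a,st,c in B:
    best=min(((tri(cs,c,cd,e[2])) for e in D),key=lambda t:t[1]+abs(t[0][2]-.015))
    # outline on plane z=.018
    ys,xs=np.where(l==l[int(c[1]),int(c[0])])
    P=np.array([onz(cs,(x,y),.016)[:2] for x,y in zip(xs,ys)])
    (cx,cy),(w_,h_),ang=cv2.minAreaRect((P*1000).astype(np.float32))
    print(np.round(c),np.round(best[0],3),np.round(best[1],4),"rect",round(cx),round(cy),round(w_),round(h_),round(ang))
E
```

```text
24.05 [0.376 0.203 0.183] [ 0.27 -0.17 -0.64  0.84  0.05 -0.18]
[160. 198.] [ 0.426 -0.244  0.06 ] 0.0098 rect 398 -250 54 26 83
[118. 220.] [ 0.427 -0.329  0.015] 0.0036 rect 430 -328 25 27 19
[160. 224.] [ 0.455 -0.255  0.017] 0.0033 rect 457 -254 52 25 85
[118. 243.] [ 0.478 -0.332  0.016] 0.0025 rect 479 -332 29 24 82
[165. 251.] [ 0.515 -0.253  0.017] 0.0037 rect 516 -252 24 52 6
[123. 270.] [ 0.535 -0.328  0.016] 0.0027 rect 536 -327 25 27 8
[166. 278.] [ 0.569 -0.256  0.017] 0.0031 rect 570 -255 24 52 7
```

View pics/g6.png

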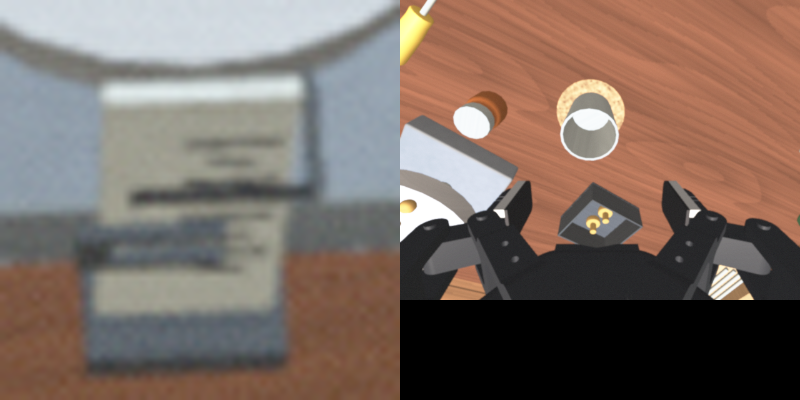

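The left crop shows the pointer blade at about (200,195) and the fork prongs at y≈231 and 258 on the left. The right crop shows the cup upright on its mat with its floor bare, and both buttons in the tin.

```bash
python3 - <<'E'
from h import *
from scipy.optimize import brentq
cs=cal("scene");pc=np.array([.602,.042])
px=lambda u,v:(315+u/6.667,265+v/6.667)
for z in (.092,.096,.100):
    p=onz(cs,px(200,195),z);print(z,np.round(p,3),np.linalg.norm(p[:2]-pc))
p=onz(cs,px(200,195),.096)
for v in (227.5,241,255):
    z=brentq(lambda z:proj(cs,[p[0],p[1],z])[1]-px(200,v)[1],0,.15);print(v,"below pointer mm",(.096-z)*1000)
a0=cv2.imread("pics/scene0.png");A=cv2.imread("pics/sc6.png")
f=lambda im:cv2.cvtColor(im,cv2.COLOR_BGR2GRAY).astype(int)
# column profiles: pointer columns (right of fork) 340..352, fork columns 330..338
for nm,im in(("t0",a0),("now",A)):
    g=f(im); print(nm,"ptr",g[274:320,350:354].mean(1).astype(int).tolist());print(" mid",g[274:320,340:345].mean(1).astype(int).tolist()); print(" fork",g[274:320,329:334].mean(1).astype(int).tolist())
E
```

```text
0.092 [0.706 0.022 0.092] 0.10603930239546935
0.096 [0.708 0.021 0.096] 0.10788734653910238
0.1 [0.71 0.02 0.1 ] 0.10973615551360767
227.5 below pointer mm 17.82605164766034
241 below pointer mm 25.4198159063216
255 below pointer mm 33.416000148016714
t0 ptr [162, 123, 152, 205, 221, 205, 165, 152, 153, 155, 154, 139, 121, 148, 145, 125, 145, 129, 106, 107, 78, 93, 121, 121, 145, 143, 136, 141, 123, 134, 147, 141, 157, 156, 158, 158, 152, 130, 103, 97, 99, 102, 101, 96, 77, 64]
 mid [199, 150, 136, 189, 225, 218, 176, 153, 154, 154, 154, 152, 140, 145, 154, 157, 156, 149, 138, 137, 90, 74, 108, 123, 109, 97, 92, 95, 101, 96, 95, 129, 155, 159, 157, 158, 155, 142, 109, 97, 102, 101, 103, 95, 83, 67]
 fork [170, 128, 121, 159, 197, 201, 180, 158, 152, 153, 154, 157, 156, 155, 155, 155, 154, 154, 154, 154, 156, 155, 151, 147, 132, 108, 93, 85, 91, 82, 83, 112, 148, 154, 153, 154, 154, 145, 120, 98, 98, 101, 101, 99, 92, 71]
now ptr [134, 114, 154, 204, 221, 205, 163, 151, 153, 154, 154, 137, 121, 148, 144, 126, 143, 131, 89, 64, 80, 121, 137, 122, 142, 144, 135, 139, 124, 136, 145, 144, 154, 158, 158, 157, 151, 128, 102, 97, 100, 103, 100, 95, 76, 64]
 mid [179, 128, 135, 189, 225, 217, 177, 152, 154, 155, 155, 149, 140, 144, 155, 157, 155, 150, 122, 97, 75, 108, 144, 130, 108, 97, 92, 96, 102, 93, 98, 127, 154, 159, 157, 157, 157, 139, 108, 96, 100, 102, 100, 94, 81, 65]
 fork [135, 114, 122, 161, 198, 202, 179, 157, 152, 155, 154, 155, 154, 154, 155, 154, 154, 154, 154, 154, 154, 155, 152, 146, 132, 105, 93, 84, 89, 83, 83, 112, 148, 153, 153, 153, 154, 144, 118, 99, 99, 101, 101, 100, 89, 69]
```

```bash
cat >> h.py <<'E'
def tcp(P,phi,el=-90):
    R=Rd(phi,el); r=go(np.array(P)-.0187*R.apply([1,0,0]),R); return r[0].tolist()+r[1].tolist()
def st():
    s=sense();print(round(s["t"],2),np.round(s["position"],3),np.round(s["joint_positions"],2),np.round(s["wrist_force"],1),round(float(s["opening"]),3))
E
python3 - <<'E'
from h import *
st();print(tcp((.457,-.254,.12),85))
E
```

```text
24.2 [0.373 0.202 0.181] [ 0.27 -0.17 -0.65  0.84  0.05 -0.18] [-0.6  0.2 -0.1] 1.0
[2.6, -44.6, -13.6, -58.7, 13.6, 7.7]
```

Call:
{"api": "jog_arm", "payload": {
  "commands": [
    [[0.3,-4.5,-1.4,-6,1.4,0.8],[0.6,-9,-2.7,-12,2.7,1.6],[0.9,-13.5,-4.1,-18,4,2.3],[1.2,-18,-5.4,-24,5.4,3],[1.5,-22.5,-6.8,-30,6.8,3.9],[1.8,-27,-8.2,-36,8.2,4.6],[2.1,-31.5,-9.5,-42,9.5,5.4],[2.4,-36,-11,-48,11,6.2],[2.6,-40.5,-12.3,-54,12.3,7],[2.6,-44.6,-13.6,-58.7,13.6,7.7]]
  ],
  "claw": 0.4
}}

```text
t: 25.2
position: [0.457, -0.2546, 0.1201]
eef_rot: [-0.478, 0.52, 0.479, 0.521]
wrist_force: [0.9, 0.1, 0.7]
opening: 0.401
```

Call:
{"api": "jog_arm", "payload": {
  "commands": [
    [[0,0,0,0,0,0],[0,0,0,0,0,0],[0,0,0,0,0,0]]
  ]
}}

```text
t: 25.5
position: [0.457, -0.2518, 0.1212]
eef_rot: [-0.477, 0.52, 0.478, 0.522]
wrist_force: [0.2, 0.3, -0.3]
opening: 0.397
```

```bash
python3 - <<'E'
from h import *
st();print(tcp((.457,-.254,.12),85))
c=cal("wrist");im=imaging.read_camera("wrist")[:,:,::-1].copy();cv2.imwrite("pics/w7.png",im)
bs,l=brass(im,300)
for i,(a,s_,ce) in enumerate(bs):
    ys,xs=np.where(l==l[int(ce[1]),int(ce[0])]);P=np.array([onz(c,(x,y),.018)[:2] for x,y in zip(xs,ys)])
    (cx,cy),(w,h),an=cv2.minAreaRect((P*1000).astype(np.float32));print(a,np.round(ce),"rect",round(cx),round(cy),round(w),round(h),round(an))
for p in [(.457,-.254,.021)]:print(np.round(proj(c,p)))
E
```

```text
25.5 [ 0.457 -0.252  0.121] [-0.66  0.27 -0.29  1.01  0.   -2.14] [ 0.2  0.3 -0.3] 0.397
[0.1, -0.0, -0.2, 0.0, 0.2, 0.0]
[314. 231.]
```

View pics/w7.png

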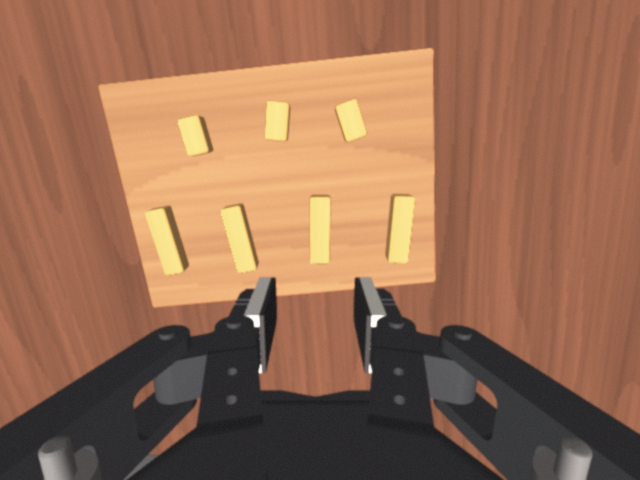

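The wrist view shows the target bar at (320,230), in line with the tool and about 4 mm off the prediction of (314,231). The other bars are at (401,229), (239,238) and (165,241), and the halves are at the top.

```bash
cat >> h.py <<'E'
def bars(im,c,z=.021):
    hsv=cv2.cvtColor(im,cv2.COLOR_BGR2HSV);m=cv2.inRange(hsv,(20,90,190),(34,255,255))
    out=[]
    for k in cv2.findContours(m,cv2.RETR_EXTERNAL,cv2.CHAIN_APPROX_NONE)[0]:
        if cv2.contourArea(k)<250: continue
        P=np.array([onz(c,p[0],z)[:2] for p in k]);(x,y),(w,h),a=cv2.minAreaRect((P*1000).astype(np.float32))
        out.append((round(x),round(y),round(max(w,h)),round(min(w,h)),round(a if h>w else a-90)))
    return out   # mm, long, short, jaw-axis angle
E
python3 - <<'E'
from h import *
c=cal("wrist");im=cv2.imread("pics/w7.png")
hsv=cv2.cvtColor(im,cv2.COLOR_BGR2HSV);print(hsv[230,320],hsv[229,401],hsv[100,320],hsv[120,277])
for b in bars(im,c):print(b)
E
```

```text
[ 24 109 250] [ 24 112 250] [ 13 125 226] [ 24 107 252]
(568, -255, 49, 14, 6)
(513, -251, 49, 14, 7)
(454, -253, 49, 14, -5)
(395, -249, 49, 14, -7)
(533, -327, 24, 14, 8)
(476, -331, 24, 14, -10)
(427, -327, 24, 14, 15)
```

Call:
{"api": "jog_arm", "payload": {
  "commands": [
    [[4,0.3,-0.1,0,0,0],[8,0.3,-0.1,0,0,0],[10,0.3,-0.1,0,0,0],[11.1,0.3,-0.1,0,0,0],[11.1,0.3,-0.1,0,0,0],[11.1,0.3,-0.1,0,0,0]]
  ]
}}

```text
t: 26.15
position: [0.4563, -0.2538, 0.0123]
eef_rot: [-0.479, 0.52, 0.477, 0.522]
wrist_force: [0.1, 0.6, 0.3]
opening: 0.402
```

Call:
{"api": "jog_arm", "payload": {
  "commands": [
    [[0,0,0,0,0,0],[0,0,0,0,0,0],[0,0,0,0,0,0],[0,0,0,0,0,0],[-4,0,0,0,0,0],[-9,0,0,0,0,0],[-14,0,0,0,0,0],[-17,0,0,0,0,0],[-17,0,0,0,0,0]]
  ],
  "claw": 0
}}

```text
t: 27.05
position: [0.4579, -0.2561, 0.1873]
eef_rot: [-0.482, 0.52, 0.474, 0.523]
wrist_force: [-0.0, 0.3, -1.0]
opening: 0.153
```

```bash
python3 - <<'E'
from h import *
st();print(tcp((.585,.075,.17),85),tcp((.585,.075,.112),85))
cs=cal("scene");A=imaging.read_camera("scene")[:,:,::-1].copy()
for a,s_,ce in brass(A,30)[0]:
    if 285<ce[0]<400: print(a,np.round(onz(cs,ce,.105),3),ce)
E
```

```text
27.05 [ 0.458 -0.256  0.187] [-0.66  0.22 -0.18  1.15  0.   -2.15] [-0.   0.3 -1. ] 0.153
[1.7, -9.8, 34.1, 0.0, -0.3, 0.7] [7.5, -9.7, 34.1, 0.0, -0.3, 0.7]
39 [0.578 0.032 0.105] [330.82051282 219.8974359 ]
104 [ 0.604 -0.008  0.105] [310.32692308 238.20192308]
38 [0.623 0.014 0.105] [327.07894737 245.60526316]
```

Call:
{"api": "jog_arm", "payload": {
  "commands": [
    [[0,-1.4,4.9,0,0,0],[0,-2.8,9.7,0,0,0],[0,-4.2,14.6,0,0,0],[0,-5.6,19.5,0,0,0],[0,-7,24.3,0,0,0],[0,-8.4,29.2,0,0,0.4],[0.8,-9.8,34.1,0,-0.3,0.7],[3,-9.8,34.1,0,-0.3,0.7],[5.5,-9.8,34.1,0,-0.3,0.7],[7.5,-9.8,34.1,0,-0.3,0.7]]
  ]
}}

```text
t: 28.1
position: [0.5807, 0.0783, 0.1034]
eef_rot: [-0.473, 0.522, 0.483, 0.519]
wrist_force: [-0.5, -0.2, 9.4]
opening: 0.153
```

Call:
{"api": "jog_arm", "payload": {
  "commands": [
    [[0,0,0,0,0,0],[0,0,0,0,0,0]]
  ]
}}

```text
t: 28.3
position: [0.5813, 0.0773, 0.1057]
eef_rot: [-0.473, 0.523, 0.482, 0.52]
wrist_force: [0.2, 0.6, -0.6]
opening: 0.157
```

```bash
python3 - <<'E'
from h import *
st();print(tcp((.585,.075,.112),85))
E
```

```text
28.3 [0.581 0.077 0.106] [-0.01  0.41 -0.13  1.04  0.01 -1.49] [ 0.2  0.6 -0.6] 0.157
[-0.6, -0.4, -0.2, 0.0, 0.3, -0.7]
```

Call:
{"api": "jog_arm", "payload": {
  "commands": [
    [[0,0,0,0,0,0],[0,0,0,0,0,0],[0,0,0,0,0,0],[-3,0,0,0,0,0],[-7,0,0,0,0,0],[-9,0,0,0,0,0],[-9,0,0,0,0,0]]
  ],
  "claw": 0.4
}}

```text
t: 29.0
position: [0.5858, 0.0766, 0.2016]
eef_rot: [-0.476, 0.52, 0.48, 0.523]
wrist_force: [0.0, 0.2, 0.2]
opening: 0.396
```

```bash
python3 - <<'E'
from h import *
st();print(tcp((.513,-.251,.12),97))
E
```

```text
29.0 [0.586 0.077 0.202] [-0.01  0.35  0.03  1.25  0.01 -1.49] [0.  0.2 0.2] 0.396
[7.9, 4.4, -33.3, -12.0, 0.4, -0.0]
```

Call:
{"api": "jog_arm", "payload": {
  "commands": [
    [[0,0.6,-4.8,-2,0,0],[0,1.2,-9.5,-4,0,0],[1,1.9,-14.3,-6,0,0],[2.5,2.5,-19,-8,0,0],[4,3.1,-23.8,-9,0,0],[6,3.8,-28.6,-10,0,0],[7.5,4.4,-33.3,-12,0,0],[7.9,4.4,-33.3,-12,0,0],[7.9,4.4,-33.3,-12,0,0],[7.9,4.4,-33.3,-12,0,0]]
  ]
}}

```text
t: 30.0
position: [0.5098, -0.2498, 0.1162]
eef_rot: [-0.526, 0.468, 0.534, 0.468]
wrist_force: [0.2, 0.4, -0.3]
opening: 0.398
```

```bash
python3 - <<'E'
from h import *
st()
c=cal("wrist");im=imaging.read_camera("wrist")[:,:,::-1].copy();cv2.imwrite("pics/w8.png",im)
for b in bars(im,c):print(b)
print(tcp((.513,-.251,.010),97))
E
```

```text
30.0 [ 0.51  -0.25   0.116] [-0.6   0.37 -0.17  1.05  0.   -2.29] [ 0.2  0.4 -0.3] 0.398
(395, -249, 49, 14, -7)
(513, -252, 49, 14, 6)
(567, -255, 49, 14, 6)
(427, -327, 24, 14, 14)
(476, -331, 24, 14, -10)
(533, -327, 24, 14, 7)
[10.7, -0.3, -0.3, 0.1, 0.5, -0.4]
```

Call:
{"api": "jog_arm", "payload": {
  "commands": [
    [[4,0,-0.1,0,0,0],[8,0,-0.1,0,0,0],[10,0,-0.1,0,0,0],[10.9,0,-0.1,0,0,0],[10.9,0,-0.1,0,0,0],[10.9,0,-0.1,0,0,0]]
  ]
}}

```text
t: 30.65
position: [0.5104, -0.2507, 0.0085]
eef_rot: [-0.527, 0.468, 0.533, 0.468]
wrist_force: [-1.5, -0.1, 0.1]
opening: 0.399
```

Call:
{"api": "jog_arm", "payload": {
  "commands": [
    [[0,0,0,0,0,0],[0,0,0,0,0,0],[0,0,0,0,0,0],[0,0,0,0,0,0],[-4,0,0,0,0,0],[-9,0,0,0,0,0],[-14,0,0,0,0,0],[-17,0,0,0,0,0],[-17,0,0,0,0,0]]
  ],
  "claw": 0
}}

```text
t: 31.55
position: [0.5133, -0.254, 0.1832]
eef_rot: [-0.529, 0.468, 0.53, 0.469]
wrist_force: [0.9, -0.7, -1.4]
opening: 0.151
```

```bash
python3 - <<'E'
from h import *
st();print(tcp((.625,.075,.17),85),tcp((.625,.075,.107),85))
cs=cal("scene");A=np.mean([imaging.read_camera("scene") for _ in range(6)],0)[:,:,::-1];cv2.imwrite("pics/sc8.png",A.astype(np.uint8))
g=A.mean(2)
for c0 in(334,338,342,346,350):print(c0,g[286:310,c0:c0+4].mean(1).astype(int).tolist())
for a,s_,ce in brass(A.astype(np.uint8),30)[0]:
    if 285<ce[0]<400: print(a,np.round(onz(cs,ce,.1),3),ce)
E
```

```text
31.55 [ 0.513 -0.254  0.183] [-0.6   0.33 -0.05  1.19  0.   -2.29] [ 0.9 -0.7 -1.4] 0.151
[1.3, -15.1, 31.3, 12.0, 0.1, -0.0] [7.6, -15.1, 31.3, 12.0, 0.1, -0.0]
334 [156, 155, 155, 155, 155, 154, 154, 156, 156, 149, 120, 84, 83, 100, 96, 93, 110, 102, 94, 121, 152, 157, 156, 157]
338 [153, 153, 154, 155, 156, 155, 155, 157, 157, 146, 111, 70, 74, 97, 96, 95, 106, 100, 98, 129, 154, 157, 155, 156]
342 [128, 137, 151, 154, 153, 141, 123, 148, 153, 138, 96, 67, 77, 97, 96, 98, 103, 97, 91, 122, 153, 157, 156, 156]
346 [115, 134, 137, 123, 147, 140, 122, 142, 127, 101, 76, 72, 92, 108, 103, 112, 109, 105, 99, 113, 149, 157, 155, 155]
350 [120, 147, 143, 125, 142, 128, 119, 142, 130, 103, 72, 78, 118, 139, 134, 139, 122, 133, 146, 141, 153, 156, 155, 156]
134 [0.589 0.078 0.1  ] [359.68656716 221.10447761]
41 [0.581 0.031 0.1  ] [330.48780488 223.26829268]
103 [ 0.607 -0.008  0.1  ] [310.65048544 241.52427184]
40 [0.626 0.013 0.1  ] [326.675 248.775]
```

Call:
{"api": "jog_arm", "payload": {
  "commands": [
    [[0,-2.2,4.6,2,0,0],[0,-4.4,9.2,4,0,0],[0,-6.6,13.7,6,0,0],[0,-9,18.3,8,0,0],[0,-11.5,23,10,0,0],[0,-14,27.5,12,0,0],[1.5,-15.8,30.9,12,0,0],[4,-15.8,30.9,12,0,0],[6.5,-15.8,30.9,12,0,0],[8.2,-15.8,30.9,12,0,0]]
  ]
}}

```text
t: 32.85
position: [0.6268, 0.0754, 0.0926]
eef_rot: [-0.473, 0.523, 0.483, 0.519]
wrist_force: [0.4, 0.6, -1.8]
opening: 0.152
```

Call:
{"api": "jog_arm", "payload": {
  "commands": [
    [[0,0,0,0,0,0],[0,0,0,0,0,0]]
  ]
}}

```text
t: 33.05
position: [0.628, 0.0745, 0.0954]
eef_rot: [-0.473, 0.522, 0.482, 0.52]
wrist_force: [-0.1, -0.3, -0.6]
opening: 0.157
```

Call:
{"api": "jog_arm", "payload": {
  "commands": [
    [[0,0,0,0,0,0],[0,0,0,0,0,0],[0,0,0,0,0,0],[-3,0,0,0,0,0],[-7,0,0,0,0,0],[-11,0,0,0,0,0],[-11,0,0,0,0,0]]
  ],
  "claw": 0.4
}}

```text
t: 33.75
position: [0.6332, 0.0736, 0.2141]
eef_rot: [-0.477, 0.519, 0.479, 0.524]
wrist_force: [0.2, 0.3, 0.9]
opening: 0.399
```

```bash
python3 - <<'E'
from h import *
st();print(tcp((.533,-.327,.12),97.5))
E
```

```text
33.75 [0.633 0.074 0.214] [-0.01  0.44  0.19  1.32  0.01 -1.5 ] [0.2 0.3 0.9] 0.399
[9.1, 6.6, -40.8, -12.5, 0.4, 0.2]
```

Call:
{"api": "jog_arm", "payload": {
  "commands": [
    [[0,0.8,-4.9,-2,0,0],[0,1.6,-9.7,-4,0,0],[1,2.4,-14.6,-6,0,0],[2.5,3.2,-19.4,-8,0,0],[4,4,-24.3,-9,0,0],[6,4.8,-29.2,-10,0,0],[7.5,5.6,-34,-12,0,0],[9.1,6.6,-40.8,-12.5,0.4,0.2],[9.1,6.6,-40.8,-12.5,0.4,0.2],[9.1,6.6,-40.8,-12.5,0.4,0.2]]
  ]
}}

```text
t: 34.75
position: [0.5262, -0.3301, 0.1121]
eef_rot: [-0.527, 0.471, 0.534, 0.464]
wrist_force: [0.1, 0.8, 0.8]
opening: 0.4
```

Call:
{"api": "jog_arm", "payload": {
  "commands": [
    [[0,0,0,0,0,0],[0,0,0,0,0,0],[0,0,0,0,0,0],[0,0,0,0,0,0],[0,0,0,0,0,0]]
  ]
}}

```text
t: 35.25
position: [0.5285, -0.3256, 0.1139]
eef_rot: [-0.529, 0.468, 0.535, 0.463]
wrist_force: [0.5, -0.2, -0.1]
opening: 0.401
```

```bash
python3 - <<'E'
from h import *
st()
c=cal("wrist");im=imaging.read_camera("wrist")[:,:,::-1].copy()
for b in bars(im,c):print(b)
print(tcp((.533,-.327,.010),97.5))
cs=cal("scene");A=np.mean([imaging.read_camera("scene") for _ in range(6)],0)[:,:,::-1];cv2.imwrite("pics/sc9.png",A.astype(np.uint8))
g=A.mean(2)
for c0 in(334,338,342,346,350):print(c0,g[286:310,c0:c0+4].mean(1).astype(int).tolist())
for a,s_,ce in brass(A.astype(np.uint8),30)[0]:
    if 285<ce[0]<400: print(a,np.round(onz(cs,ce,.095),3),ce)
z=lambda n:cv2.resize(cv2.imread(n)[270:320,320:370],(400,400),interpolation=cv2.INTER_CUBIC)
cv2.imwrite("pics/g9.png",np.hstack([z("pics/sc8.png"),z("pics/sc9.png")]))
E
```

```text
35.25 [ 0.528 -0.326  0.114] [-0.68  0.46 -0.02  1.09 -0.01 -2.38] [ 0.5 -0.2 -0.1] 0.401
(426, -328, 25, 14, 14)
(476, -331, 25, 15, -10)
(533, -327, 25, 14, 8)
[10.4, -0.6, -0.2, 0.1, 0.1, -0.7]
334 [155, 155, 154, 154, 154, 154, 153, 154, 155, 155, 154, 148, 128, 106, 94, 91, 109, 102, 94, 120, 151, 156, 156, 155]
338 [153, 152, 154, 154, 155, 155, 154, 155, 155, 154, 153, 145, 125, 103, 93, 94, 106, 99, 99, 128, 153, 156, 155, 156]
342 [126, 137, 150, 152, 153, 140, 122, 147, 152, 149, 144, 116, 96, 97, 94, 97, 101, 97, 90, 122, 153, 156, 156, 155]
346 [115, 133, 136, 122, 147, 139, 121, 141, 127, 124, 136, 110, 98, 93, 94, 107, 107, 106, 100, 111, 150, 157, 154, 154]
350 [119, 146, 141, 124, 141, 126, 119, 140, 127, 128, 135, 110, 106, 78, 87, 117, 118, 134, 145, 140, 151, 155, 155, 155]
142 [0.592 0.076 0.095] [358.52112676 224.46478873]
41 [0.584 0.031 0.095] [330.6097561  226.48780488]
107 [ 0.61  -0.009  0.095] [310.59813084 244.56074766]
116 [0.639 0.073 0.095] [365.26724138 249.30172414]
43 [0.629 0.012 0.095] [326.62790698 251.90697674]
```

View pics/g9.png

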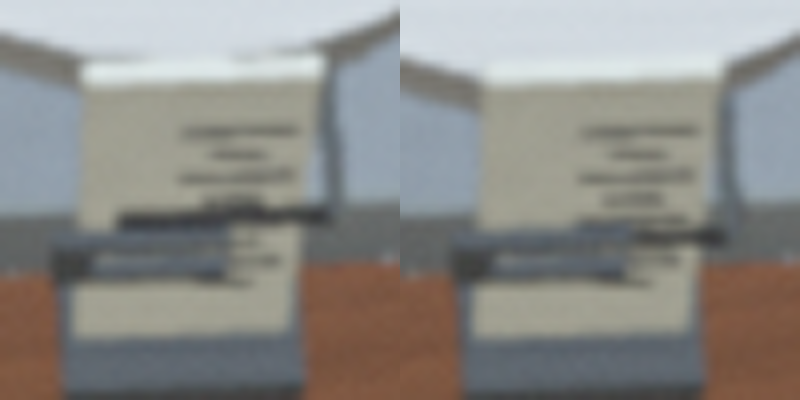

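The right crop shows the pointer at (680,236), level in the image with the upper prong and partly hidden behind it. The fork stands in front of the pointer, so this steep view has parallax. I'll check the fork's height in the side view.

```bash
python3 - <<'E'
from h import *
D=np.mean([imaging.read_camera("side") for _ in range(6)],0)[:,:,::-1].astype(np.uint8);cv2.imwrite("pics/d9.png",D)
z=lambda im:cv2.resize(im[218:298,225:285],(390,520),interpolation=cv2.INTER_CUBIC)
cv2.imwrite("pics/gd9.png",np.hstack([z(cv2.imread("pics/side0.png")),z(D)]))
cd,cs=cal("side"),cal("scene")
for z_ in (.108,.0975,.075,.062,.050,.0): print(z_,np.round(proj(cd,(.708,.021,z_)),1),np.round(proj(cs,(.708,.021,z_)),1))
E
```

```text
0.108 [245.1 239.1] [345.3 291. ]
0.0975 [245.7 243.9] [345.  293.9]
0.075 [247.1 254. ] [344.5 300.1]
0.062 [247.8 259.7] [344.2 303.5]
0.05 [248.5 264.8] [343.9 306.6]
0.0 [251.4 285.6] [342.8 318.7]
```

View pics/gd9.png

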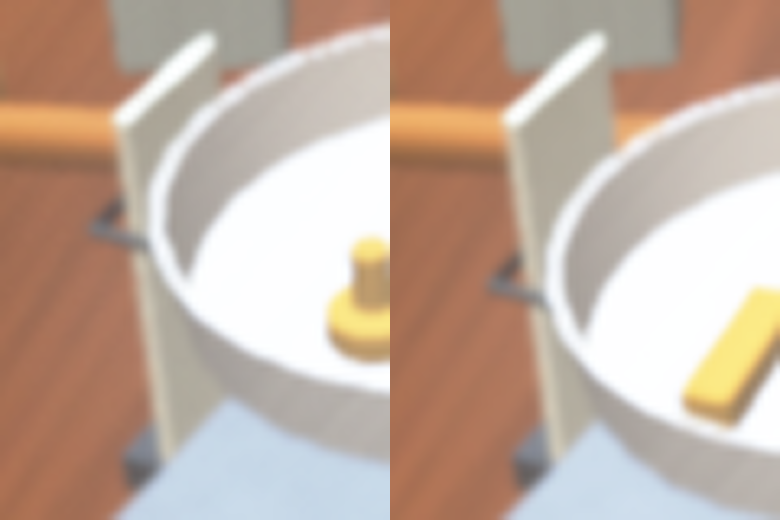

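The side view shows the pointer arm at about (100,285) in the right crop. It has dropped about 19 mm since the start, which makes about 32 mm in all. The fork is hidden here. The parallax, together with the stated minimum of 36 mm, puts the gap at 36–39 mm, so I'm adding one half bar.

Call:
{"api": "jog_arm", "payload": {
  "commands": [
    [[4,-0.5,-0.1,0,0,0],[8,-0.5,-0.2,0,0,0],[9.5,-0.5,-0.2,0,0,0],[10.4,-0.5,-0.2,0,0,0],[10.4,-0.5,-0.2,0,0,0],[10.4,-0.5,-0.2,0,0,0]]
  ]
}}

```text
t: 36.5
position: [0.5326, -0.3283, 0.0105]
eef_rot: [-0.529, 0.469, 0.534, 0.463]
wrist_force: [-0.6, -0.1, 0.1]
opening: 0.402
```

Call:
{"api": "jog_arm", "payload": {
  "commands": [
    [[0,0,0,0,0,0],[0,0,0,0,0,0],[0,0,0,0,0,0],[0,0,0,0,0,0],[-4,0,0,0,0,0],[-9,0,0,0,0,0],[-14,0,0,0,0,0],[-17,0,0,0,0,0],[-17,0,0,0,0,0]]
  ],
  "claw": 0
}}

```text
t: 37.4
position: [0.5365, -0.3296, 0.1859]
eef_rot: [0.532, -0.469, -0.531, -0.463]
wrist_force: [0.8, -0.6, 0.4]
opening: 0.15
```

```bash
python3 - <<'E'
from h import *
st();print(tcp((.608,.045,.17),90),tcp((.608,.045,.097),90))
cs=cal("scene");b=np.array(proj(cs,(.708,.021,.075)))
print(np.array(proj(cs,(.718,.0205,.075)))-b,np.array(proj(cs,(.708,.021,.065)))-b)
E
```

```text
37.4 [ 0.537 -0.33   0.186] [-0.67  0.43  0.11  1.25 -0.01 -2.38] [ 0.8 -0.6  0.4] 0.15
[1.3, -12.0, 36.2, 7.6, -0.4, -0.2] [8.6, -12.1, 36.3, 7.6, -0.4, -0.2]
[1.39541373 5.82998775] [-0.23983027  2.64302455]
```

Call:
{"api": "jog_arm", "payload": {
  "commands": [
    [[0,-1,4.8,1,0,0],[0,-2,9.6,2,0,0],[0,-3,14.4,3,0,0],[0,-4,19.2,4,0,0],[0,-5,24,6,0,0],[0,-6,28.8,7.6,0,0],[1,-6.9,33.4,7.6,-0.4,-0.2],[4,-6.9,33.4,7.6,-0.4,-0.2],[6,-6.9,33.4,7.6,-0.4,-0.2],[6,-6.9,33.4,7.6,-0.4,-0.2]]
  ]
}}

```text
t: 38.4
position: [0.5546, 0.0136, 0.1154]
eef_rot: [-0.494, 0.502, 0.506, 0.498]
wrist_force: [-0.6, -0.1, -0.9]
opening: 0.155
```

```bash
python3 - <<'E'
from h import *
st();print(tcp((.560,.010,.093),90))
E
```

```text
38.4 [0.555 0.014 0.115] [-0.12  0.35 -0.2   1.04  0.01 -1.69] [-0.6 -0.1 -0.9] 0.155
[2.2, -0.6, -0.4, 0.0, 0.5, -0.9]
```

Call:
{"api": "jog_arm", "payload": {
  "commands": [
    [[1.2,-0.4,-0.2,0,0,0],[2.2,-0.4,-0.3,0,0.5,-0.5],[2.2,-0.4,-0.3,0,0.5,-0.5],[2.2,-0.4,-0.3,0,0.5,-0.5]]
  ]
}}

```text
t: 38.8
position: [0.562, 0.0091, 0.0975]
eef_rot: [-0.5, 0.501, 0.499, 0.5]
wrist_force: [0.3, -0.1, 0.7]
opening: 0.151
```

Call:
{"api": "jog_arm", "payload": {
  "commands": [
    [[0,0,0,0,0,0],[0,0,0,0,0,0],[0,0,0,0,0,0],[-3,0,0,0,0,0],[-7,0,0,0,0,0],[-10,0,-5,0,0,0],[-10,0,-10,0,0,0],[-10,0,-15,0,0,0],[-10,0,-20,0,0,0],[-10,0,-20,0,0,0]]
  ],
  "claw": 0.27
}}

```text
t: 39.8
position: [0.5615, -0.1957, 0.1976]
eef_rot: [-0.5, 0.502, 0.497, 0.501]
wrist_force: [-0.9, 0.8, 0.9]
opening: 0.272
```

Call:
{"api": "jog_arm", "payload": {
  "commands": [
    [[0,0,0,0,0,0],[0,0,0,0,0,0],[0,0,0,0,0,0],[0,0,0,0,0,0],[0,0,0,0,0,0],[0,0,0,0,0,0],[0,0,0,0,0,0],[0,0,0,0,0,0]]
  ]
}}

```text
t: 40.6
position: [0.5615, -0.1901, 0.1975]
eef_rot: [-0.5, 0.501, 0.499, 0.5]
wrist_force: [0.3, -0.7, 0.2]
opening: 0.269
```

```bash
python3 - <<'E'
from h import *
st()
A=np.mean([imaging.read_camera("scene") for _ in range(8)],0)[:,:,::-1];cv2.imwrite("pics/sc10.png",A.astype(np.uint8))
D=np.mean([imaging.read_camera("side") for _ in range(4)],0)[:,:,::-1].astype(np.uint8);cv2.imwrite("pics/d10.png",D)
g=A.mean(2)
for c0 in(334,338,342,346,350,354):print(c0,g[286:312,c0:c0+4].mean(1).astype(int).tolist())
for a,s_,ce in brass(A.astype(np.uint8),30)[0]:
    if 285<ce[0]<400: print(a,s_,np.round(ce,2))
# side pointer arm, row shift against earlier averages by sub-pixel correlation
t=cv2.cvtColor(cv2.imread("pics/side0.png"),6)
for n in("d6","d9","d10"):
    im=cv2.cvtColor(cv2.imread(f"pics/{n}.png"),6);col=im[240:285,238:243].mean(1);w=np.clip(np.median(col)-10-col,0,None);print(n,240+(w*np.arange(45)).sum()/w.sum(),col.astype(int).tolist())
col=t[240:285,238:243].mean(1);print(col.astype(int).tolist())
z=lambda im,y,x:cv2.resize(im[y:y+60,x:x+60],(400,400),interpolation=cv2.INTER_CUBIC)
cv2.imwrite("pics/g10.png",np.hstack([z(A.astype(np.uint8),265,315),cv2.resize(D[190:310,220:340],(400,400))]))
E
```

```text
40.6 [ 0.561 -0.19   0.197] [-0.46  0.36  0.03  1.24 -0.   -2.03] [ 0.3 -0.7  0.2] 0.269
334 [156, 156, 156, 156, 155, 155, 155, 155, 156, 157, 156, 150, 130, 108, 94, 74, 78, 95, 96, 122, 153, 158, 157, 157, 157, 146]
338 [154, 154, 155, 156, 156, 156, 155, 157, 156, 156, 154, 147, 127, 105, 90, 71, 77, 96, 101, 130, 154, 158, 156, 157, 157, 146]
342 [128, 138, 152, 154, 154, 141, 123, 149, 153, 150, 145, 117, 98, 99, 87, 71, 80, 93, 93, 123, 154, 157, 157, 157, 153, 138]
346 [115, 134, 138, 124, 147, 141, 123, 141, 128, 125, 136, 111, 107, 109, 84, 67, 82, 105, 101, 113, 151, 157, 156, 156, 152, 134]
350 [120, 147, 143, 125, 142, 129, 120, 141, 129, 128, 135, 121, 143, 135, 85, 61, 96, 135, 148, 142, 153, 157, 157, 157, 151, 129]
354 [124, 148, 156, 154, 149, 134, 134, 152, 155, 153, 145, 132, 141, 123, 76, 74, 115, 137, 141, 139, 138, 138, 135, 133, 129, 115]
86 [310 220  13  10] [315.97 224.45]
150 [344 220  28  12] [357.72 225.94]
39 [327 224   8   9] [330.67 228.  ]
110 [302 242  19   9] [310.68 245.84]
139 [349 244  29  12] [363.82 250.21]
47 [323 249   9   9] [326.85 253.23]

[... 258 characters left out ...]
[150, 134, 122, 116, 118, 124, 126, 126, 126, 126, 126, 126, 127, 127, 128, 129, 130, 128, 126, 122, 121, 124, 124, 124, 128, 131, 131, 132, 133, 133, 133, 132, 132, 132, 131, 131, 131, 132, 132, 132, 132, 133, 133, 132, 131]
d10 243.28571428571428 [150, 135, 123, 116, 119, 125, 127, 127, 127, 126, 127, 127, 127, 128, 129, 130, 130, 131, 130, 129, 127, 123, 125, 128, 126, 127, 131, 133, 133, 134, 134, 133, 133, 133, 132, 132, 132, 133, 133, 133, 133, 134, 134, 133, 132]
[148, 132, 121, 115, 118, 124, 125, 124, 122, 116, 110, 108, 116, 122, 120, 122, 127, 129, 129, 129, 129, 129, 129, 129, 129, 129, 130, 131, 131, 131, 131, 131, 131, 130, 130, 129, 129, 130, 130, 130, 130, 131, 131, 130, 129]
```

View pics/g10.png

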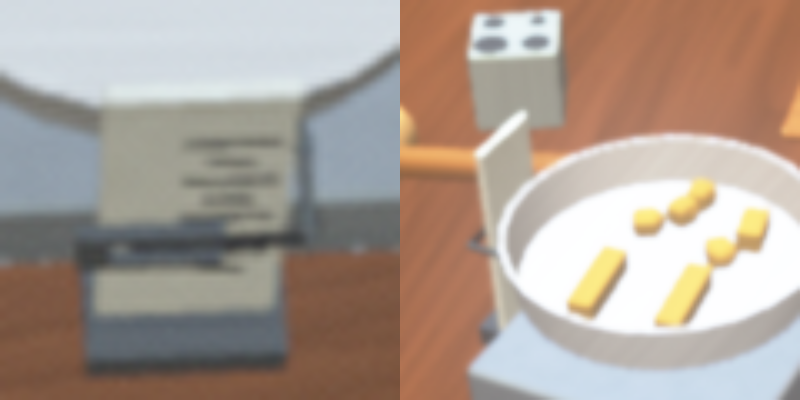

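The pointer now shows through the fork's gap. It is at about (200,241) in the left crop, row 301–302, with the fork spanning rows 298–305. The right crop shows four nuggets, two bars and a half bar in the pan. I'll take one last full look.

View pics/sc10.png

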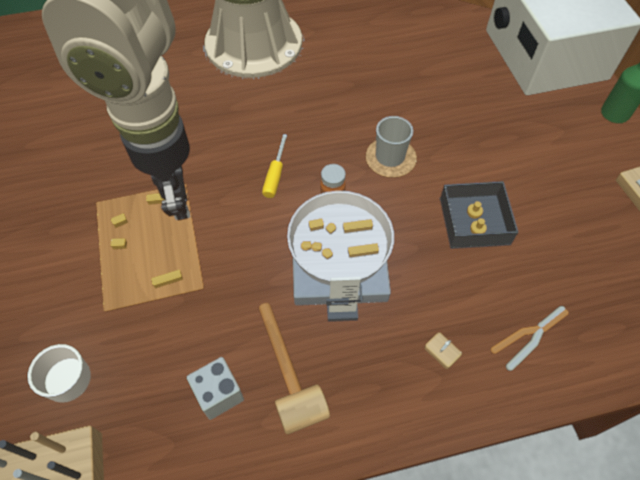

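The cup is upright on its mat (392,145), both buttons are in the tin, four nuggets and three brass pieces are in the pan, the jar (333,178) is unmoved, and the arm is clear.

```bash
python3 -c "
from plant import manip
print(manip.finish_job())"
```

```text
the job is handed in; nothing more can be done
None
```

I handed the job in at about 41 s of the 210 s limit. No verdict came back, so success rests on my own checks.

**What I did:** I moved both sprue buttons from the pan into the scrap tin. I then poured the cup over the pan, rolled to about 116° of tilt, and stood it back upright on its mat. Last, I laid two bars and one half bar in the pan.

**Last checks:**
- **Nuggets:** four are in the pan. I saw the cup's floor bare afterwards, and the wrist force while pouring matched an empty cup.
- **Buttons, cup and jar:** both buttons are in the tin, the cup is upright on its mat, and the jar is where it started.
- **Pointer:** the pan has sunk about 37.5 mm. In the scene camera the pointer appears mid-gap in the fork, within about 2 mm.

**Less certain:**
- **Marker height:** I could not triangulate it, because the fork was hidden in the side view and the scene view is steep. I took it as 36–39 mm below the empty pan's pointer, from the apparent gap and the stated minimum of 36 mm, so parallax could leave the pointer up to about 3 mm low.
- **Pan sink:** pixel scales disagreed by 1–2 mm between views.
- **Reach:** my first pour pose hit an elbow joint limit, so I poured with the wrist turned sideways instead.

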